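# Let the tin out of its lane and roll it to the tape

## Robot

A 7-joint arm with a two-finger parallel gripper is mounted at the origin on the work surface. World frame = base frame: x ahead of the robot, y to its left, z up, the work surface at z = 0. Lengths are in mm, angles in degrees, forces in N, time in s.
With the tool pointing down it reaches from about 400 to 850 mm from the base axis. Payload 10.4 kg.
Tool frame: the origin (TCP) lies on the mounting face of the last link; the fingertips stand 173 mm ahead of it and the grasp point (between the pads) lies 155 mm ahead of it; z points along the fingers, y is the line along which they close (so a half turn about z gives the same grasp; the last joint's range is limited). The gripper opens to 85 mm and grips with 20 to 120 N. Pads are 22 mm wide; open, the fingers measure 114 mm over their backs; the gripper's body (76 mm by 85 mm) begins 54 mm behind the grasp point. The pads swing forward as they close: fully open they stand 13 mm farther back than shut.
Start: joints at [70.841, 19.034, -3.707, 83.658, 1.238, 77.344, -5.071], TCP at [191.746, -594.866, 404.738] pointing down, gripper open.
Joint ranges: [-148.97, 148.97], [-28.65, 121.19], [-84.17, 76.75], [9.2, 138.47], [-72.65, 252.65], [3.7, 117.97], [-149.18, 149.18]. Speed limits (degrees/s): [127.2, 127.2, 159.86, 159.86, 180, 180, 180].

## Interface

Orientations are given as [roll, pitch, yaw] about the fixed x, y, z axes, in that order (R = Rz(yaw) Ry(pitch) Rx(roll)).
In Python, from plant import bot gives the robot as it stands.
- The arm moves only by the tool arm_command, never from a script. Its arguments are lists of equal length, an entry for each row: "jaw": the gripper command: -1 is shut, 1 is fully open, values between are in proportion; "translation": the shift along the tool's x, y, z in units of 0.02 m (1.0 is 0.02 m), a list of three; "rot": the turn, a rotation vector about the tool's x, y, z in units of 8 degrees (1.0 is 8 degrees), a list of three. In form: {"jaw": [jaw, ...], "translation": [[dx, dy, dz], ...], "rot": [[rx, ry, rz], ...]}. A call has 1 to 10 rows; each row shifts and turns the commanded pose from where the row before left it, along the tool's axes as they then stand; what a row does not reach is not made up. A row lasts 1/8 s, in which the tool goes at most 62.5 mm and 10.7 degrees, less where a joint would pass 70% of its speed; a pose out of reach is approached as far as the arm can. A call with a number of a shift or a turn outside -1 to 1 is refused whole. A call with a gripper value outside its range is refused whole. The fingers move at their own pace and stop on an object; "squeeze" is the grip in N (left out, the last holds). Time passes only in rows, so rows that do not move let the fingers close. It gives the time, the measured TCP pose, the force, the opening and the grip force at its end, in the units of the state.
- bot.observe(): the state, without advancing time (a new reading comes with each control period).
- bot.get_image(name): name is "scene" or "top"; returns a dict with "image" (384x512x3 uint8, red, green, blue), "intrinsics" (3x3 intrinsics, pixels), "eye" and "rotation" of the camera in the world. Camera axes: x right, y down, z forward; pixel columns grow to the right and rows downward; lengths in mm; the calibration is good to about 2 mm. A picture is of the moment at which its call begins. There is no depth.
- bot.hand_in(): hands the job in; it is judged then, once.
Trained networks look in a picture, given as the dict that the camera call returned (one of the last four; its "shot" number tells which), for a name from the list of things; names that differ only in an ending like _2 or _b are one class to them, and where a whole thing is asked for, a point or a joint stands for the part that bears it (a point fixed in the world has none). Each returns a list of dicts, best first, with "confidence" (0 to 1); they miss things now and then, are a little off and sometimes report something else, mostly with a low value. They report only what shows in the picture. A call takes as long as a camera call. They do not tell look-alikes from the thing itself.
- bot.recognise(picture, target): "at" ([column, row] in pixels, amid what is visible of it).
- bot.regions_of(picture, target): "mask" (384x512 bool, what is visible of it) and "at" ([column, row] in pixels, amid what is visible of it).
- bot.pinpoint(picture, target): "at" ([column, row] in pixels: a listed point, or the origin of a listed thing).
The state is a dict: "time_s": time; "joints": joint angles; "qd": joint speeds; "tau": joint torques, N m; "position": TCP position; "tool_rot": TCP orientation; "force": force on the tool from outside, world axes, zero at the start; "ft_torque": the same for the moment, N m; "gripper_width": finger opening in mm; "grasp_force": force on a finger pad.
Only numpy, scipy, OpenCV 4.12 (cv2) and the standard library are available. Lean on these libraries where they do the work, as an engineer would, in place of code of your own. Each camera call takes 0.05 s, during which the arm holds its last target. There are 200 camera calls.

## Task

Unlock the tin lane under the wire shelf: turn the keeper off the drop bolt, pull the bolt up out of the counter and swing the gate wide open, leaving it open. Then roll the tin out through the gateway and along the counter, without picking it up, and let it come to rest lying along the strip of tape, right on it. Leave the other tin, the squeeze bottle and the malt cup where they stand.

Things in the scene. Friction and masses are not known exactly. Their poses are not given: they have to be found in the camera images.
- rack: fixed lane for tins under a wire shelf. Origin: on the counter, mid-width of the lane, at its mouth (inner face of the shut gate). x across the lane, away from the robot; +y into the lane; the tin rolls out to -y. No floor: the tin lies on the counter. The side facing the robot is open but for a rail 8 mm high at x -63 to -68; the far rail, x 63 to 68, is 14 mm high; both y 0 to 312
- shelf_edge (a point): corner of the wire shelf nearest the robot and the mouth, on its underside: at (-30, 30, 145) mm in the rack's frame. The shelf (fingers cannot pass through) covers x -30 to 86, y 30 to 320, is 10 mm thick; legs, 12 mm rods, at (80, 40), (80, 310), (-24, 310). A carton and a sleeve of lids on it, at y 170 to 310 and x -13 to 75, reach 245 mm high
- keeper (a joint): swivel keeper on top of the gate: a steel bar 58 x 16 x 4 mm turning on an upright pivot, with an upright knob at its free end. 0: it points along the gate to the robot, 2.5 mm over the bolt's head, which cannot rise. Grows anticlockwise from above, the knob going outwards (-y of the rack), to 1.8 rad; clear of the bolt from 0.7. Starts at 0 to 0.15. Stays where left; 1.1 N at the knob turns it
- keeper_knob (a point): middle of the keeper's upright round knob, 10 mm thick and 22 mm high (91 to 113 mm above the counter), 45 mm from the pivot
- keeper_pivot (a point): upright pivot axis of the keeper, on a pillar of the gate 16 mm thick; 45 mm from the bolt's axis, 115 mm from the gate's hinge
- bolt (a joint): drop bolt at the gate's free end: its lift in m, 0 down in the strike, at most 0.030. Its 10 mm rod stands 9 mm deep in the strike and frees the gate at about 0.010; 0.015 or more is safe. Stiff guides (2.5 N plus its weight of 0.6 N): it stays where left
- bolt_head (a point): middle of the bolt's upright round head, 15 mm thick and 22 mm high (62 to 84 mm above the counter when down; the gate's top rail is at 60), 160 mm from the gate's hinge. Can be pinched from above once the keeper is aside, to lift the bolt and to swing the gate by it
- strike (a point): top of the bolt's strike, a steel block 26 x 25 mm and 12 mm high with a hole, fixed on the counter at (-82, -9) mm in the rack's frame, beside the tin's way
- gate (a joint): low gate across the lane's mouth, 60 mm high, 18 mm thick, hinged on the far side. 0 shut (along x of the rack, free end to the robot); grows as the free end swings out to -y of the rack and away from the robot, to 1.75 rad; at 1.57 it stands along the tin's way, 11 mm beyond the tin's far end. Stays where left; 0.8 N at the bolt's head swings it
- gate_hinge (a point): top of the gate's upright hinge axis, 60 mm above the counter, at (78, -9) mm in the rack's frame
- tin: tin, 87 mm in diameter, 116 mm long, about 0.65 kg, on its side in the lane, its near end 28 mm out from under the shelf's edge. Origin: mid-axis, 43.5 mm above the counter; x along its axis (away from the robot), y and z turn with it. Its thick filling brakes it: let go at 0.1 m/s it runs on some 20 mm. Pushed low, 30 mm above the counter or less, it rolls; pushed higher by grippy fingers it may skid
- tin_seam (a point): glued edge of the tin's label, on its side wall; uppermost at the start, 87 mm above the counter, and lowermost after half a turn (137 mm of rolling)
- tape: strip of masking tape on the counter beyond the gate, 180 x 30 mm, flat. Origin in its middle; x along the strip, y across it. Roughly parallel to the tin, 160 to 270 mm out from the lane's mouth
- spare_tin: bystander: a like tin standing upright on the counter; origin under its middle
- squeeze_bottle: bystander: white squeeze bottle, 60 mm in diameter, 196 mm high; origin under its middle
- malt_cup: bystander: steel malt cup, mouth 86 mm, 150 mm high; origin under its middle
Mind the look-alikes: they are no part of the job. What is shaped like the tin but green is not meant.

How it is judged:
By the outcome, as a careful person would: the job done as asked, in the order asked, and still so for the second after the job is handed in, with the robot touching nothing.
It also fails if it takes over 69 s, if anything falls off the work surface, if the arm or the gripper's body presses on something with over 40 N, if the wrist force passes 120 N, or if a joint passes its speed limit or range.

## Working session

There is one attempt and no reset: what is moved stays moved. The work goes in short steps, Python scripts to look and compute and a tool call to move; the robot and the scene stay as the last step left them, time stands still between calls to the robot, and variables do not carry over. Pictures are saved under pics/ and viewed, at most 10 in all, crops included, and the job is handed in when it is done.

Besides the shell and the picture viewer there is one more tool, called after "Call:" by a JSON object that holds its "name" and its "arguments", one argument or row to a line. arm_command: Moves the arm, as the interface text tells. Its arguments: {"type":"object","properties":{"jaw":{"type":"array","items":{"type":"number"}},"translation":{"type":"array","items":{"type":"array","items":{"type":"number"}}},"rot":{"type":"array","items":{"type":"array","items":{"type":"number"}}},"squeeze":{"type":"number"}},"required":["jaw","translation","rot"]}

```bash
mkdir -p pics; ls; cat > h.py <<'E'
import numpy as np, cv2
from plant import bot
def ray(p,uv):
    K=np.array(p["intrinsics"]);R=np.array(p["rotation"]);d=R@np.linalg.solve(K,[uv[0],uv[1],1]);return np.array(p["eye"],float),d
def atz(p,uv,z):
    e,d=ray(p,uv);return e+d*(z-e[2])/d[2]
def proj(p,X):
    c=np.array(p["rotation"]).T@(np.array(X,float)-np.array(p["eye"]));u=np.array(p["intrinsics"])@c;return u[:2]/u[2]
def save(p,n,s=1.5):
    cv2.imwrite("pics/"+n,cv2.resize(p["image"][:,:,::-1],None,fx=s,fy=s,interpolation=cv2.INTER_CUBIC))
def tri(rs):
    A=np.zeros((3,3));b=np.zeros(3)
    for e,d in rs:
        d=d/np.linalg.norm(d);M=np.eye(3)-np.outer(d,d);A+=M;b+=M@e
    return np.linalg.solve(A,b)
E
python3 - <<'E'
from h import *
np.set_printoptions(precision=1,suppress=True)
P={n:bot.get_image(n) for n in("scene","top")}
for n in P:
    save(P[n],n+"0.png"); print(n,P[n]["eye"],np.array(P[n]["rotation"]).tolist(),np.array(P[n]["intrinsics"]).tolist())
for t in "rack shelf_edge keeper_knob keeper_pivot bolt_head strike gate_hinge tin tin_seam tape spare_tin squeeze_bottle malt_cup".split():
    for n in P:
        print(t,n,[(np.round(r["at"],1).tolist(),round(r["confidence"],2)) for r in bot.pinpoint(P[n],t)[:3]])
s=bot.observe();print(s["time_s"],s["position"],s["tool_rot"],s["gripper_width"])
E
```

```text
pics
scene [1092.2 -750.7 1008.1] [-133.19584710455268, 0.17296673269952192, 35.293920048079805] [[376.9292836542692, 0.0, 251.85413837723735], [0.0, 376.9292836542692, 186.51228430861357], [0.0, 0.0, 1.0]]
top [ 329.9   14.3 1343.2] [-169.02745050425125, -0.5689887656856232, -89.23353656130188] [[362.89776019104914, 0.0, 257.78915564685343], [0.0, 362.89776019104914, 193.44671085465228], [0.0, 0.0, 1.0]]
rack scene [([269.0, 199.3], 0.64)]
rack top [([232.9, 198.6], 0.93), ([366.5, 224.9], 0.73)]
shelf_edge scene [([273.6, 162.0], 0.6)]
shelf_edge top [([217.0, 196.7], 0.58)]
keeper_knob scene [([251.9, 172.8], 0.37), ([152.4, 279.1], 0.22)]
keeper_knob top [([236.3, 213.4], 0.59), ([217.7, 197.7], 0.57)]
keeper_pivot scene [([263.2, 179.3], 0.37)]
keeper_pivot top [([230.1, 205.8], 0.5)]
bolt_head scene [([224.9, 246.4], 0.4)]
bolt_head top [([236.2, 170.1], 0.44)]
strike scene [([253.8, 191.2], 0.69)]
strike top [([232.9, 217.9], 0.59)]
gate_hinge scene [([288.5, 201.1], 0.93)]
gate_hinge top [([235.8, 170.3], 0.6)]
tin scene [([292.7, 178.1], 0.85), ([329.0, 139.5], 0.68)]
tin top [([143.8, 243.5], 0.97), ([116.2, 189.4], 0.81), ([195.0, 190.7], 0.77)]
tin_seam scene [([279.3, 132.4], 0.82), ([293.0, 167.6], 0.72), ([329.8, 129.6], 0.64)]
tin_seam top [([139.3, 241.0], 0.87), ([192.3, 188.9], 0.84), ([107.3, 189.2], 0.6)]
tape scene [([222.8, 246.9], 0.89), ([151.9, 281.8], 0.16)]
tape top [([303.5, 200.9], 0.54)]
spare_tin scene [([151.6, 281.0], 0.78)]
spare_tin top [([232.1, 201.3], 0.66)]
squeeze_bottle scene [([217.4, 320.6], 0.68)]
squeeze_bottle top [([358.7, 162.8], 0.64)]
malt_cup scene [([169.4, 321.9], 0.92)]
malt_cup top [([384.7, 197.5], 0.92)]
1.4 [ 191.7 -594.9  404.7] [180.    0.   17.9] 85.32195028310366
```

View pics/scene0.png

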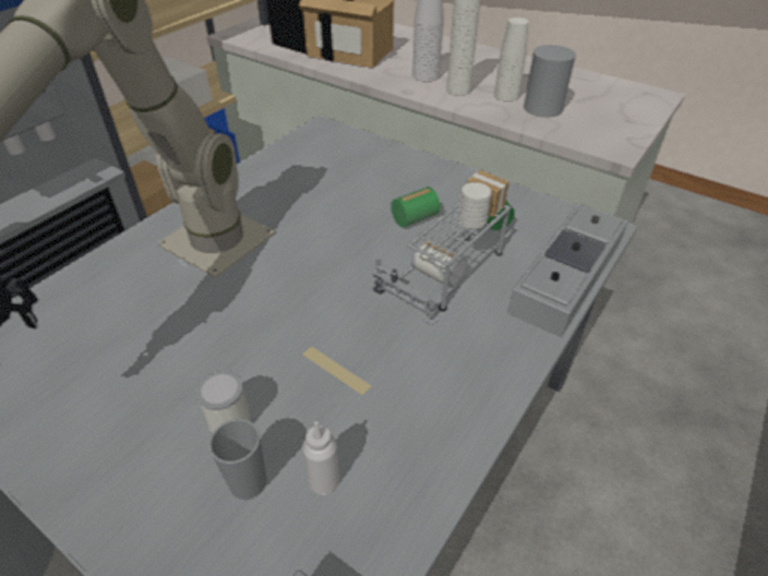

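View pics/top0.png

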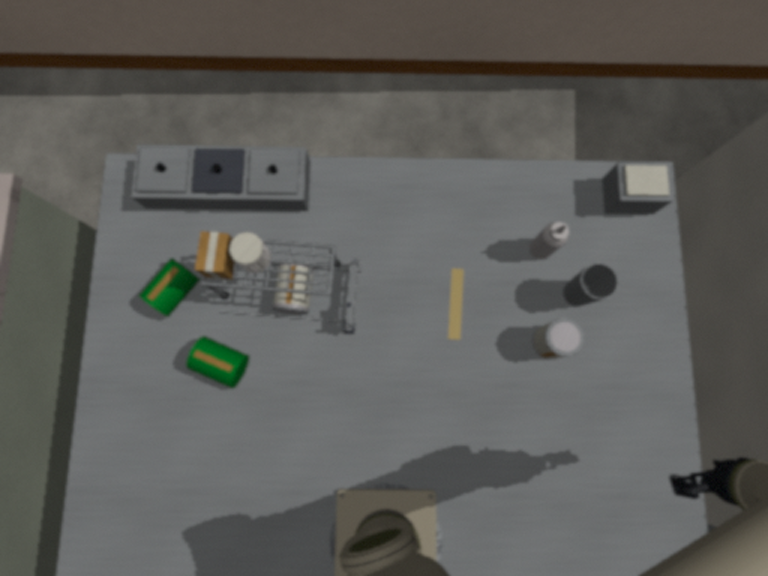

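```bash
cat > h.py <<'E'
import numpy as np, cv2
from plant import bot
from scipy.spatial.transform import Rotation as Ro
def RM(p): return Ro.from_euler("xyz",p["rotation"],degrees=True).as_matrix()
def ray(p,uv):
    K=np.array(p["intrinsics"]);d=RM(p)@np.linalg.solve(K,[uv[0],uv[1],1]);return np.array(p["eye"],float),d
def atz(p,uv,z):
    e,d=ray(p,uv);return e+d*(z-e[2])/d[2]
def proj(p,X):
    c=RM(p).T@(np.array(X,float)-np.array(p["eye"]));u=np.array(p["intrinsics"])@c;return u[:2]/u[2]
def save(p,n,s=1.5):
    cv2.imwrite("pics/"+n,cv2.resize(p["image"][:,:,::-1],None,fx=s,fy=s,interpolation=cv2.INTER_CUBIC))
np.set_printoptions(precision=1,suppress=True)
E
python3 - <<'E'
from h import *
P={n:bot.get_image(n) for n in("scene","top")}
D={"shelf_edge":(145,[273.6,162],[217,196.7]),"keeper_knob":(102,[251.9,172.8],[236.3,213.4]),"pivot":(95,[263.2,179.3],[230.1,205.8]),
"strike":(12,[253.8,191.2],[232.9,217.9]),"hinge":(60,[288.5,201.1],[235.8,170.3]),"tin":(43.5,[292.7,178.1],[195,190.7]),"seam":(87,[293,167.6],[192.3,188.9]),"rack":(0,[269,199.3],[232.9,198.6]),
"tape":(0,[222.8,246.9],[303.5,200.9]),"spare":(0,[151.6,281],[366.5,224.9]),"bottle":(0,[217.4,320.6],[358.7,162.8]),"cup":(0,[169.4,321.9],[384.7,197.5])}
for k,(z,a,b) in D.items(): print(k,atz(P["scene"],a,z),atz(P["top"],b,z))
E
```

```text
shelf_edge [548.6 148.1 145. ] [549.2 142.2 145. ]
keeper_knob [490.3  95.3 102. ] [499.5  78.3 102. ]
pivot [539.6  96.1  95. ] [526.8 100.9  95. ]
strike [498.   96.5  12. ] [495.   95.1  12. ]
hinge [655.7  84.9  60. ] [663.6  86.2  60. ]
tin [597.  214.5  43.5] [588.7 233.9  43.5]
seam [589.9 222.7  87. ] [586.4 236.4  87. ]
rack [563.  103.6   0. ] [569.3  97.7   0. ]
tape [ 560.2 -172.3    0. ] [ 564.6 -167.8    0. ]
spare [ 462.4 -401.9    0. ] [ 477.5 -401.4    0. ]
bottle [ 710.3 -385.5    0. ] [ 716.4 -381.8    0. ]
cup [ 601.8 -466.8    0. ] [ 582.2 -474.9    0. ]
```

The rack is left of centre: gate and bolt near scene px (252,190), top px (233,217). The white tin under the shelf is at top (195,191) and the tape at top (304,201). The green tins are look-alikes. The spare tin, cup and bottle stand to the right. Next I fit the rack pose.

```bash
cat > fit.py <<'E'
from h import *
from scipy.optimize import least_squares
P={n:bot.get_image(n) for n in("scene","top")}
M={"shelf_edge":(-30,30,145),"strike":(-82,-9,12),"gate_hinge":(78,-9,60),"rack":(0,0,0)}
obs=[]
g0=np.array([566,99,0,-.06])
def w(q,X):
    c,s=np.cos(q[3]),np.sin(q[3]);return np.array([q[0]+c*X[0]-s*X[1],q[1]+s*X[0]+c*X[1],X[2]])
for t in M:
    for n in P:
        for r in bot.pinpoint(P[n],t)[:3]:
            e=np.linalg.norm(proj(P[n],w(g0,M[t]))-r["at"])
            if e<12: obs.append((n,M[t],np.array(r["at"]),t));break
f=lambda q:np.concatenate([proj(P[n],w(q,X))-a for n,X,a,_ in obs])
r=least_squares(f,g0,loss="soft_l1",x_scale=[10,10,10,.05])
q=r.x;q[2]=0;print("rack",q[:2],np.degrees(q[3]))
for (n,X,a,t) in obs: print(t,n,proj(P[n],w(q,X))-a)
np.save("rack.npy",q)
for n in P:
    for t in("tape","tin"):
        for m in bot.regions_of(P[n],t)[:3]:
            ys,xs=np.nonzero(m["mask"])
            if len(xs)<20: continue
            z={"tape":0,"tin":43.5}[t]
            pts=np.array([atz(P[n],(x,y),z)[:2] for x,y in zip(xs,ys)],np.float32)
            print(t,n,round(m["confidence"],2),len(xs),np.array(m["at"]),"mean",pts.mean(0),"rect",cv2.minAreaRect(pts))
E
python3 fit.py
```

```text
rack [576.9 100.6] -3.347419723059367
shelf_edge scene [-0.5  0.2]
strike scene [0.1 0.1]
strike top [ 0.2 -1.8]
gate_hinge scene [-4.8 -1. ]
gate_hinge top [0.1 1.1]
rack scene [2.4 0.4]
rack top [-0.6 -0.3]
tape scene 0.91 392 [222.3 245.9] mean [ 558.6 -169.4] rect ((556.8821411132812, -168.5303497314453), (31.717321395874023, 180.13731384277344), 86.99642944335938)
tape scene 0.63 1436 [160.3 304.4] mean [ 538.8 -444.4] rect ((535.966552734375, -449.8245849609375), (97.99565887451172, 176.09095764160156), 52.07808303833008)
tin scene 0.97 617 [277.1 140.4] mean [402.3 402.8] rect ((403.5283508300781, 407.54443359375), (175.3914794921875, 129.21133422851562), 65.54194641113281)
tin scene 0.67 491 [292.2 181.1] mean [585.9 225.8] rect ((586.2506103515625, 229.3272247314453), (147.61175537109375, 113.96258544921875), 0.7873736619949341)
tape top 0.94 415 [303.3 201.7] mean [ 559.2 -167.2] rect ((561.9152221679688, -166.48548889160156), (33.36725997924805, 183.7603759765625), 87.7413101196289)
tin top 0.97 800 [112.8 190.4] mean [582.  534.8] rect ((581.9281616210938, 534.941162109375), (90.77542877197266, 121.9402847290039), 53.22610092163086)
tin top 0.9 935 [142. 243.] mean [404.5 404.8] rect ((405.0723571777344, 405.8872375488281), (142.403076171875, 86.12069702148438), 67.32656860351562)
tin top 0.69 562 [196.1 195.1] mean [575.2 232.4] rect ((585.9256591796875, 233.69342041015625), (87.00395202636719, 126.36822509765625), 84.45849609375)
```

Call:
{"name": "arm_command", "arguments": {
  "jaw": [-0.2,-0.2,-0.2,-0.2,-0.2,-0.2,-0.2,-0.2,-0.2,-0.2],
  "translation": [
    [0,-1,0],
    [0,-1,0],
    [0,-1,0],
    [0,-1,0],
    [0,-1,0],
    [0,-1,0],
    [0,-1,0],
    [0,-1,0],
    [0,-1,0],
    [0,-1,0]
  ],
  "rot": [
    [0,0,0.5],
    [0,0,0.5],
    [0,0,0.5],
    [0,0,0.5],
    [0,0,0.5],
    [0,0,0],
    [0,0,0],
    [0,0,0],
    [0,0,0],
    [0,0,0]
  ]
}}

```text
time_s: 3.45
position: [178.4, -396.2, 404.9]
tool_rot: [180.0, -0.0, -2.1]
force: [0.3, -0.2, -0.8]
gripper_width: 34.1
grasp_force: 0.0
```

Call:
{"name": "arm_command", "arguments": {
  "jaw": [0,0,0,0,0,0,0,0,0,0],
  "translation": [
    [0.55,-0.98,0],
    [0.55,-0.98,0],
    [0.55,-0.98,0],
    [0.55,-0.98,0],
    [0.55,-0.98,0],
    [0.55,-0.98,0],
    [0.55,-0.98,0],
    [0.55,-0.98,0],
    [0.55,-0.98,0],
    [0.55,-0.98,0]
  ],
  "rot": [
    [0,0,0.15],
    [0,0,0],
    [0,0,0],
    [0,0,0],
    [0,0,0],
    [0,0,0],
    [0,0,0],
    [0,0,0],
    [0,0,0],
    [0,0,0]
  ]
}}

```text
time_s: 4.7
position: [299.6, -206.6, 404.9]
tool_rot: [180.0, -0.0, -3.3]
force: [0.5, -0.6, 0.3]
gripper_width: 42.5
grasp_force: 0.0
```

Call:
{"name": "arm_command", "arguments": {
  "jaw": [0,0,0,0,0,0,0,0,0,0],
  "translation": [
    [0.55,-0.98,0],
    [0.55,-0.98,0],
    [0.55,-0.98,0],
    [0.55,-0.98,0],
    [0.55,-0.98,0],
    [0.55,-0.98,0],
    [0.55,-0.98,0],
    [0.55,-0.98,0],
    [0.55,-0.98,0],
    [0.55,-0.98,0]
  ],
  "rot": [
    [0,0,0],
    [0,0,0],
    [0,0,0],
    [0,0,0],
    [0,0,0],
    [0,0,0],
    [0,0,0],
    [0,0,0],
    [0,0,0],
    [0,0,0]
  ]
}}

```text
time_s: 5.95
position: [420.8, -17.4, 404.9]
tool_rot: [180.0, -0.0, -3.3]
force: [0.3, -0.1, -0.4]
gripper_width: 42.6
grasp_force: 0.0
```

```bash
cat > look.py <<'E'
import sys
from h import *
q=np.load("rack.npy");c,s=np.cos(q[3]),np.sin(q[3])
Z={"keeper_knob":102,"bolt_head":73,"keeper_pivot":90,"tin":43.5,"tape":0,"tin_seam":87,"gate_hinge":60,"strike":12,"shelf_edge":145}
for t in sys.argv[1:]:
    for n in("scene","top"):
        p=bot.get_image(n)
        for r in bot.pinpoint(p,t)[:3]:
            X=atz(p,r["at"],Z[t]);d=X[:2]-q[:2]
            print(t,n,round(r["confidence"],2),np.array(r["at"]),X[:2],"rack",c*d[0]+s*d[1],-s*d[0]+c*d[1])
E
python3 look.py keeper_knob keeper_knob keeper_pivot bolt_head
```

```text
keeper_knob scene 0.39 [252.1 171.5] [486.7 101.6] rack -90.094237035346 -4.252309991093519
keeper_knob top 0.53 [236.2 212.8] [501.6  78.7] rack -73.83755417996373 -26.213704473824965
keeper_knob scene 0.62 [252.7 171.5] [488.5 102.9] rack -88.37067273479154 -2.8841827699211233
keeper_knob top 0.63 [235.2 218.5] [481.8  81.7] rack -93.76707321393543 -24.42819132268933
keeper_pivot scene 0.48 [264.4 181.9] [548.   91.7] rack -28.332368776523335 -10.578526064835287
keeper_pivot top 0.53 [231.4 205. ] [530.5  96.8] rack -46.06131384389954 -6.498582224461918
```

```bash
python3 - <<'E'
from h import *
q=np.load("rack.npy");c,s=np.cos(q[3]),np.sin(q[3])
W=lambda X:(q[0]+c*X[0]-s*X[1],q[1]+s*X[0]+c*X[1],X[2])
o=[]
for n in("scene","top"):
    p=bot.get_image(n);u=proj(p,W((-20,0,60))).astype(int)
    im=p["image"][u[1]-32:u[1]+32,u[0]-32:u[0]+32,::-1]
    a=cv2.resize(im,None,fx=6,fy=6,interpolation=cv2.INTER_CUBIC)
    for X,col in(((-82,-9,91),(0,0,255)),((-82,-9,113),(0,0,255)),((-37,-9,91),(255,0,0)),((78,-9,60),(0,255,0)),((-30,30,145),(255,0,255)),((-82,-9,12),(0,255,255))):
        v=(proj(p,W(X))-u+32.5)*6;cv2.circle(a,tuple(v.astype(int)),3,col,-1)
    o.append(a)
cv2.imwrite("pics/gate.png",np.hstack(o))
E
```

```text
(no output)
```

View pics/gate.png

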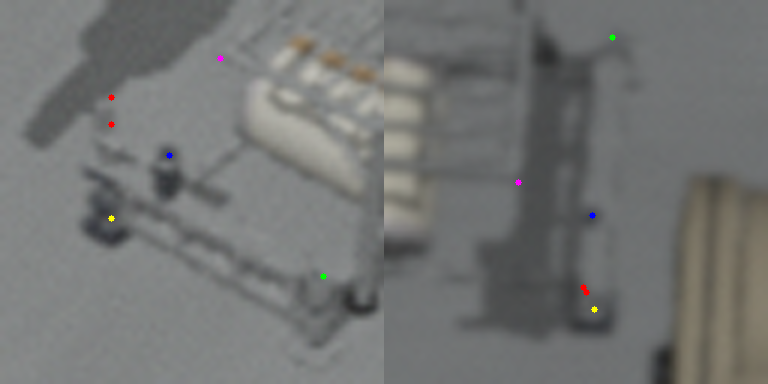

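Call:
{"name": "arm_command", "arguments": {
  "jaw": [0.4,0.4,0.4,0.4,0.4,0.4,0.4,0.4,0.4,0.4],
  "translation": [
    [0.56,-0.96,0],
    [0.56,-0.96,0],
    [0.56,-0.96,0],
    [0.56,-0.96,0],
    [0.56,-0.95,0],
    [0.55,-0.95,0],
    [0,0,1],
    [0,0,1],
    [0,0,1],
    [0,0,1]
  ],
  "rot": [
    [0,0,0],
    [0,0,0],
    [0,0,0],
    [0,0,0],
    [0,0,0],
    [0,0,0],
    [0,0,0],
    [0,0,0],
    [0,0,0],
    [0,0,0]
  ]
}}

```text
time_s: 8.1
position: [494.1, 92.5, 324.0]
tool_rot: [-180.0, 0.0, -3.3]
force: [0.7, -0.2, 0.3]
gripper_width: 59.9
grasp_force: 0.0
```

Call:
{"name": "arm_command", "arguments": {
  "jaw": [0.4,0.4,0.4,0.4,-1,-1,-1,-1,-1],
  "translation": [
    [0,0,1],
    [0,0,1],
    [0,0,0.8],
    [0,0,0],
    [0,0,0],
    [0,0,0],
    [0,0,0],
    [0,0,0],
    [0,0,0]
  ],
  "rot": [
    [0,0,0],
    [0,0,0],
    [0,0,0],
    [0,0,0],
    [0,0,0],
    [0,0,0],
    [0,0,0],
    [0,0,0],
    [0,0,0]
  ],
  "squeeze": 20
}}

```text
time_s: 9.22
position: [494.1, 92.6, 269.1]
tool_rot: [180.0, -0.0, -3.3]
force: [-1.8, -1.5, 5.7]
gripper_width: 8.9
grasp_force: 19.9
```

Call:
{"name": "arm_command", "arguments": {
  "jaw": [-1,-1,-1,-1,-1,-1,-1,-1],
  "translation": [
    [0.07,0.44,-0.05],
    [0.16,0.42,0],
    [0.24,0.38,0],
    [0.31,0.33,0],
    [0.37,0.26,0],
    [0.41,0.18,0],
    [0.44,0.1,0],
    [0,0,0]
  ],
  "rot": [
    [0,0,0],
    [0,0,0],
    [0,0,0],
    [0,0,0],
    [0,0,0],
    [0,0,0],
    [0,0,0],
    [0,0,0]
  ]
}}

```text
time_s: 10.22
position: [532.3, 47.8, 269.7]
tool_rot: [180.0, -0.0, -3.4]
force: [-0.8, 0.8, -0.5]
gripper_width: 8.6
grasp_force: 19.7
```

Call:
{"name": "arm_command", "arguments": {
  "jaw": [-0.4,-0.4,-0.4,-0.4,-0.2,0,0,0,0,0],
  "translation": [
    [0,0,0],
    [0,0,0],
    [0,0,-1],
    [0,0,-1],
    [-0.66,-0.74,0],
    [-0.67,-0.74,0],
    [-0.67,-0.75,0],
    [0,0,1],
    [0,0,1],
    [0,0,1]
  ],
  "rot": [
    [0,0,0],
    [0,0,0],
    [0,0,0],
    [0,0,0],
    [0,0,0],
    [0,0,0],
    [0,0,0],
    [0,0,0],
    [0,0,0],
    [0,0,0]
  ]
}}

```text
time_s: 11.48
position: [494.1, 94.4, 247.6]
tool_rot: [180.0, 0.1, -3.4]
force: [0.8, -0.5, -0.7]
gripper_width: 42.7
grasp_force: 0.0
```

Call:
{"name": "arm_command", "arguments": {
  "jaw": [0,0,-1,-1,-1,-1],
  "translation": [
    [0,0,0.5],
    [0,0,0],
    [0,0,0],
    [0,0,0],
    [0,0,0],
    [0,0,0]
  ],
  "rot": [
    [0,0,0],
    [0,0,0],
    [0,0,0],
    [0,0,0],
    [0,0,0],
    [0,0,0]
  ],
  "squeeze": 40
}}

```text
time_s: 12.22
position: [494.5, 95.1, 240.4]
tool_rot: [180.0, -0.1, -3.3]
force: [-1.3, -0.1, 5.9]
gripper_width: 12.8
grasp_force: 39.0
```

Call:
{"name": "arm_command", "arguments": {
  "jaw": [-1,-1,-1,-1,-1],
  "translation": [
    [0,0,-0.3],
    [0,0,-0.3],
    [0,0,-0.3],
    [0,0,-0.25],
    [0,0,0]
  ],
  "rot": [
    [0,0,0],
    [0,0,0],
    [0,0,0],
    [0,0,0],
    [0,0,0]
  ]
}}

```text
time_s: 12.85
position: [494.4, 95.0, 263.3]
tool_rot: [180.0, -0.1, -3.3]
force: [3.6, -0.0, 0.4]
gripper_width: 13.2
grasp_force: 39.3
```

```bash
python3 look.py bolt_head keeper_knob; python3 - <<'E'
from h import *
s=bot.observe();print(s["force"],s["gripper_width"],s["position"],s["joints"])
E
```

```text
keeper_knob top 0.15 [192.1 187.2] [589.4 234.7] rack 4.67130343593213 134.65033577812972
[ 4.4 -0.9  1.9] 13.28113737887757 [494.3  95.  262.8] [  29.8   18.9  -51.9  109.1   17.1   60.1 -122.6]
```

Call:
{"name": "arm_command", "arguments": {
  "jaw": [-1,-1,-1,-1,-1],
  "translation": [
    [0.015,0.42,0],
    [0.04,0.84,0],
    [0.04,0.84,0],
    [0.04,0.84,0],
    [0,0,0]
  ],
  "rot": [
    [0,0,-0.375],
    [0,0,-0.75],
    [0,0,-0.75],
    [0,0,-0.75],
    [0,0,0]
  ]
}}

```text
time_s: 13.88
position: [501.8, 35.9, 262.7]
tool_rot: [-180.0, -0.1, 17.7]
force: [5.1, 0.9, 0.0]
gripper_width: 12.9
grasp_force: 39.4
```

Call:
{"name": "arm_command", "arguments": {
  "jaw": [-1,-1,-1,-1,-1,-1,-1,-1,-1,-1],
  "translation": [
    [0.045,0.84,0],
    [0.045,0.84,0],
    [0.045,0.84,0],
    [0.045,0.84,0],
    [0.045,0.84,0],
    [0.045,0.84,0],
    [0.045,0.84,0],
    [0.045,0.84,0],
    [0.045,0.84,0],
    [0.045,0.84,0]
  ],
  "rot": [
    [0,0,-0.75],
    [0,0,-0.75],
    [0,0,-0.75],
    [0,0,-0.75],
    [0,0,-0.75],
    [0,0,-0.75],
    [0,0,-0.75],
    [0,0,-0.75],
    [0,0,-0.75],
    [0,0,-0.75]
  ]
}}

```text
time_s: 15.12
position: [620.2, -70.1, 262.2]
tool_rot: [-179.9, -0.1, 77.9]
force: [-0.5, 4.3, 1.7]
gripper_width: 13.5
grasp_force: 39.5
```

Call:
{"name": "arm_command", "arguments": {
  "jaw": [-1,-1,-1],
  "translation": [
    [0.045,0.84,0],
    [0.03,0.6,0],
    [0,0,0]
  ],
  "rot": [
    [0,0,-0.75],
    [0,0,-0.55],
    [0,0,0]
  ]
}}

```text
time_s: 15.5
position: [648.8, -73.5, 262.0]
tool_rot: [-179.9, -0.1, 88.1]
force: [0.1, 3.6, -0.8]
gripper_width: 13.1
grasp_force: 39.4
```

Call:
{"name": "arm_command", "arguments": {
  "jaw": [-1,-1,-0.3,-0.3,-0.3,-0.3,-0.6,-1,-1],
  "translation": [
    [0.03,0.6,0],
    [0,0,0],
    [0,0,0],
    [0,0,0],
    [0,0,-1],
    [0,0,-1],
    [0,0,-1],
    [0,0,-1],
    [0,0,-1]
  ],
  "rot": [
    [0,0,-0.55],
    [0,0,0],
    [0,0,0],
    [0,0,0],
    [0,0,0],
    [0,0,0],
    [0,0,0],
    [0,0,0],
    [0,0,0]
  ]
}}

```text
time_s: 16.62
position: [660.8, -74.5, 364.4]
tool_rot: [180.0, 0.0, 92.5]
force: [-0.4, -0.7, -0.0]
gripper_width: -0.2
grasp_force: 0.0
```

```bash
cat > plan.py <<'E'
from h import *
q=np.load("rack.npy");c,s=np.cos(q[3]),np.sin(q[3]);Rk=np.array([[c,-s,0],[s,c,0],[0,0,1]])
W=lambda X:np.array([q[0],q[1],0])+Rk@np.array(X,float)
def Rot(a,b,yaw=0): # lean a toward tin, tilt b, deg; tool x=+Yr,y=+Xr
    R0=Rk@Ro.from_euler("z",yaw,degrees=True).as_matrix()@np.array([[0,1,0],[1,0,0],[0,0,-1.]])
    return R0@Ro.from_rotvec([0,-a,0],degrees=True).as_matrix()@Ro.from_rotvec([-b,0,0],degrees=True).as_matrix()
def plan(wps,start=None,vmax=19.0,wmax=7.5):
    """wps: list of (tcp world, R[,v]); prints rows"""
    o=bot.observe()
    p=np.array(o["position"],float);R=Ro.from_euler("xyz",o["tool_rot"],degrees=True).as_matrix()
    if start: p,R=np.array(start[0],float),start[1]
    rows=[]
    for wp in wps:
        t,Rt=np.array(wp[0],float),wp[1];v=wp[2] if len(wp)>2 else vmax
        dr=Ro.from_matrix(R.T@Rt).as_rotvec(degrees=True)
        n=max(1,int(np.ceil(max(np.linalg.norm(t-p)/v/ (1.0 if len(wp)>2 else 1.35),np.linalg.norm(dr)/wmax))))
        while 1:
            p1,R1,rr=p.copy(),R.copy(),[]
            for i in range(n):
                k=n-i
                dt=np.round(R1.T@(t-p1)/k/20,2);dw=np.round(Ro.from_matrix(R1.T@Rt).as_rotvec(degrees=True)/k/8,2)
                rr.append((dt+0,dw+0));p1=p1+R1@dt*20;R1=R1@Ro.from_rotvec(dw*8,degrees=True).as_matrix()
            if max(np.abs(a).max() for a,_ in rr)<=1: break
            n+=1
        rows+=rr;p,R=p1,R1;print("--",n,"rows to",p,Ro.from_matrix(R).as_euler("xyz",degrees=True))
    for i in range(0,len(rows),10):
        b=rows[i:i+10];print(len(b),"T",[a.tolist() for a,_ in b]);print("   R",[w.tolist() for _,w in b])
E
python3 - <<'E'
from plan import *
print(bot.observe()["joints"])
R1=Rot(30,45);d=R1[:,2];print("d rack",Rk.T@d)
e=W((-75,205,28))-173*d
cz=e+[0,0,90]
R0=Rot(0,0)
plan([((430,0,360),R0),((400,200,330),Rot(15,22)),(cz,R1),(e,R1)])
E
```

```text
[ 41.9  38.5 -61.2  77.7  33.4  82.7 -15.3]
d rack [ 0.7 -0.4 -0.6]
-- 12 rows to [430.    0.1 360.1] [180.    0.   86.6]
-- 11 rows to [400.  199.9 330. ] [158.   15.   86.6]
-- 11 rows to [395.5 377.8 224. ] [135.   30.   86.7]
-- 4 rows to [395.3 377.8 134. ] [135.   30.   86.7]
10 T [[0.35, -0.95, 0.02], [0.34, -0.95, 0.02], [0.34, -0.95, 0.02], [0.33, -0.96, 0.02], [0.32, -0.96, 0.02], [0.31, -0.96, 0.02], [0.3, -0.96, 0.02], [0.3, -0.97, 0.01], [0.29, -0.97, 0.02], [0.28, -0.97, 0.01]]
   R [[0.0, 0.0, 0.06], [0.0, 0.0, 0.06], [0.0, 0.0, 0.06], [0.0, 0.0, 0.06], [0.0, 0.0, 0.06], [0.0, 0.0, 0.06], [0.0, 0.0, 0.06], [0.0, 0.0, 0.06], [0.0, 0.0, 0.06], [0.0, 0.0, 0.06]]
10 T [[0.27, -0.97, 0.02], [0.26, -0.98, 0.01], [0.9, -0.19, 0.14], [0.9, -0.19, 0.11], [0.91, -0.19, 0.08], [0.91, -0.19, 0.05], [0.91, -0.19, 0.02], [0.91, -0.18, 0.0], [0.91, -0.18, -0.03], [0.91, -0.17, -0.06]]
   R [[0.0, 0.0, 0.06], [0.0, 0.0, 0.07], [-0.25, -0.17, -0.03], [-0.25, -0.17, -0.03], [-0.25, -0.17, -0.03], [-0.25, -0.17, -0.03], [-0.25, -0.17, -0.03], [-0.25, -0.17, -0.04], [-0.25, -0.17, -0.03], [-0.25, -0.16, -0.04]]
10 T [[0.91, -0.16, -0.09], [0.91, -0.15, -0.11], [0.9, -0.15, -0.14], [0.9, -0.16, 0.21], [0.91, -0.16, 0.19], [0.92, -0.15, 0.17], [0.92, -0.14, 0.14], [0.92, -0.13, 0.12], [0.93, -0.13, 0.1], [0.93, -0.12, 0.07]]
   R [[-0.24, -0.17, -0.03], [-0.25, -0.16, -0.04], [-0.24, -0.17, -0.03], [-0.26, -0.14, -0.09], [-0.26, -0.14, -0.1], [-0.26, -0.14, -0.09], [-0.26, -0.14, -0.1], [-0.26, -0.14, -0.1], [-0.26, -0.15, -0.09], [-0.26, -0.14, -0.1]]
8 T [[0.93, -0.11, 0.05], [0.94, -0.09, 0.03], [0.94, -0.08, 0.0], [0.94, -0.07, -0.01], [0.56, -0.69, 0.69], [0.56, -0.69, 0.69], [0.57, -0.69, 0.69], [0.56, -0.69, 0.68]]
   R [[-0.26, -0.15, -0.09], [-0.26, -0.14, -0.1], [-0.26, -0.15, -0.09], [-0.26, -0.14, -0.1], [0.0, 0.0, 0.0], [0.0, 0.0, 0.0], [0.0, 0.0, 0.0], [0.0, 0.0, 0.0]]
```

```bash
python3 - <<'E'
from plan import *
R1=Rot(30,45);d=R1[:,2]
f=W((11,197,28))-173*d; e=f-110*d
plan([((430,0,360),Rot(0,0)),((400,200,330),Rot(15,22)),(e,R1)])
print(f)
E
```

```text
-- 12 rows to [430.    0.1 360.1] [180.    0.   86.6]
-- 11 rows to [400.  199.9 330. ] [158.   15.   86.6]
-- 13 rows to [405.5 408.2 201.3] [135.   30.   86.6]
10 T [[0.35, -0.95, 0.02], [0.34, -0.95, 0.02], [0.34, -0.95, 0.02], [0.33, -0.96, 0.02], [0.32, -0.96, 0.02], [0.31, -0.96, 0.02], [0.3, -0.96, 0.02], [0.3, -0.97, 0.01], [0.29, -0.97, 0.02], [0.28, -0.97, 0.01]]
   R [[0.0, 0.0, 0.06], [0.0, 0.0, 0.06], [0.0, 0.0, 0.06], [0.0, 0.0, 0.06], [0.0, 0.0, 0.06], [0.0, 0.0, 0.06], [0.0, 0.0, 0.06], [0.0, 0.0, 0.06], [0.0, 0.0, 0.06], [0.0, 0.0, 0.06]]
10 T [[0.27, -0.97, 0.02], [0.26, -0.98, 0.01], [0.9, -0.19, 0.14], [0.9, -0.19, 0.11], [0.91, -0.19, 0.08], [0.91, -0.19, 0.05], [0.91, -0.19, 0.02], [0.91, -0.18, 0.0], [0.91, -0.18, -0.03], [0.91, -0.17, -0.06]]
   R [[0.0, 0.0, 0.06], [0.0, 0.0, 0.07], [-0.25, -0.17, -0.03], [-0.25, -0.17, -0.03], [-0.25, -0.17, -0.03], [-0.25, -0.17, -0.03], [-0.25, -0.17, -0.03], [-0.25, -0.17, -0.04], [-0.25, -0.17, -0.03], [-0.25, -0.16, -0.04]]
10 T [[0.91, -0.16, -0.09], [0.91, -0.15, -0.11], [0.9, -0.15, -0.14], [0.9, -0.13, 0.24], [0.91, -0.12, 0.22], [0.91, -0.12, 0.2], [0.92, -0.11, 0.19], [0.92, -0.11, 0.17], [0.92, -0.1, 0.15], [0.93, -0.1, 0.13]]
   R [[-0.24, -0.17, -0.03], [-0.25, -0.16, -0.04], [-0.24, -0.17, -0.03], [-0.22, -0.12, -0.08], [-0.22, -0.12, -0.08], [-0.22, -0.12, -0.08], [-0.22, -0.12, -0.08], [-0.22, -0.12, -0.08], [-0.22, -0.12, -0.08], [-0.22, -0.12, -0.08]]
6 T [[0.93, -0.09, 0.11], [0.93, -0.09, 0.09], [0.94, -0.08, 0.07], [0.94, -0.07, 0.05], [0.94, -0.06, 0.04], [0.94, -0.04, 0.02]]
   R [[-0.22, -0.12, -0.08], [-0.22, -0.12, -0.08], [-0.22, -0.12, -0.08], [-0.22, -0.12, -0.08], [-0.22, -0.13, -0.08], [-0.22, -0.12, -0.08]]
[480.8 364.8 133.9]
```

Call:
{"name": "arm_command", "arguments": {
  "jaw": [-1,-1,-1,-1,-1,-1,-1,-1,-1,-1],
  "translation": [
    [0.35,-0.95,0.02],
    [0.34,-0.95,0.02],
    [0.34,-0.95,0.02],
    [0.33,-0.96,0.02],
    [0.32,-0.96,0.02],
    [0.31,-0.96,0.02],
    [0.3,-0.96,0.02],
    [0.3,-0.97,0.01],
    [0.29,-0.97,0.02],
    [0.28,-0.97,0.01]
  ],
  "rot": [
    [0,0,0.06],
    [0,0,0.06],
    [0,0,0.06],
    [0,0,0.06],
    [0,0,0.06],
    [0,0,0.06],
    [0,0,0.06],
    [0,0,0.06],
    [0,0,0.06],
    [0,0,0.06]
  ]
}}

```text
time_s: 17.88
position: [468.0, -11.7, 359.6]
tool_rot: [-180.0, 0.0, 87.7]
force: [0.5, 0.1, 0.3]
gripper_width: -0.1
grasp_force: 0.0
```

Call:
{"name": "arm_command", "arguments": {
  "jaw": [-1,-1,-1,-1,-1,-1,-1,-1,-1,-1],
  "translation": [
    [0.27,-0.97,0.02],
    [0.26,-0.98,0.01],
    [0.9,-0.19,0.14],
    [0.9,-0.19,0.11],
    [0.91,-0.19,0.08],
    [0.91,-0.19,0.05],
    [0.91,-0.19,0.02],
    [0.91,-0.18,0.0],
    [0.91,-0.18,-0.03],
    [0.91,-0.17,-0.06]
  ],
  "rot": [
    [0,0,0.06],
    [0,0,0.07],
    [-0.25,-0.17,-0.03],
    [-0.25,-0.17,-0.03],
    [-0.25,-0.17,-0.03],
    [-0.25,-0.17,-0.03],
    [-0.25,-0.17,-0.03],
    [-0.25,-0.17,-0.04],
    [-0.25,-0.17,-0.03],
    [-0.25,-0.16,-0.04]
  ]
}}

```text
time_s: 19.12
position: [407.8, 146.8, 336.5]
tool_rot: [163.9, 11.1, 87.2]
force: [0.3, 0.2, -0.4]
gripper_width: -0.1
grasp_force: 0.0
```

```bash
python3 - <<'E'
from plan import *
R1=Rot(30,45);d=R1[:,2]
f=W((11,197,28))-173*d; e=f-110*d
o=bot.observe();print(o["joints"])
for n in("scene","top"): save(bot.get_image(n),n+"1.png")
plan([((400,220,330),Rot(15,22)),(e,R1)])
plan([(f,R1,12)],start=(e,R1))
E
python3 look.py tin bolt_head
```

```text
[ 65.9 -25.6 -81.5 117.5 -11.9  54.9 -12.7]
-- 4 rows to [400.  220.  330.1] [158.   15.   86.6]
-- 12 rows to [405.4 408.2 201.3] [135.   30.   86.6]
10 T [[0.89, -0.1, -0.13], [0.89, -0.1, -0.14], [0.89, -0.09, -0.16], [0.89, -0.09, -0.19], [0.9, -0.14, 0.28], [0.9, -0.14, 0.26], [0.91, -0.13, 0.24], [0.91, -0.13, 0.22], [0.92, -0.13, 0.2], [0.93, -0.12, 0.18]]
   R [[-0.18, -0.12, -0.02], [-0.18, -0.12, -0.02], [-0.18, -0.13, -0.02], [-0.18, -0.12, -0.01], [-0.24, -0.13, -0.09], [-0.24, -0.13, -0.09], [-0.24, -0.13, -0.09], [-0.24, -0.13, -0.09], [-0.24, -0.13, -0.09], [-0.24, -0.13, -0.09]]
6 T [[0.93, -0.12, 0.16], [0.93, -0.11, 0.14], [0.94, -0.1, 0.12], [0.94, -0.1, 0.1], [0.94, -0.08, 0.07], [0.95, -0.08, 0.06]]
   R [[-0.24, -0.13, -0.08], [-0.24, -0.13, -0.09], [-0.23, -0.13, -0.08], [-0.24, -0.14, -0.09], [-0.23, -0.13, -0.08], [-0.24, -0.14, -0.09]]
-- 10 rows to [480.8 364.8 133.9] [135.   30.   86.7]
10 T [[0.0, 0.0, 0.55], [0.0, 0.0, 0.55], [0.0, 0.0, 0.55], [0.0, 0.0, 0.55], [0.0, 0.0, 0.55], [0.0, 0.0, 0.55], [0.0, 0.0, 0.55], [0.0, 0.0, 0.55], [0.0, 0.0, 0.55], [0.0, 0.0, 0.55]]
   R [[0.0, 0.0, 0.0], [0.0, 0.0, 0.0], [0.0, 0.0, 0.0], [0.0, 0.0, 0.0], [0.0, 0.0, 0.0], [0.0, 0.0, 0.0], [0.0, 0.0, 0.0], [0.0, 0.0, 0.0], [0.0, 0.0, 0.0], [0.0, 0.0, 0.0]]
tin scene 0.76 [280.2 139.1] [423.6 400.5] rack -170.48107537003887 290.4673418101162
tin scene 0.64 [293.5 178.6] [601.  213.8] rack 17.448963658340254 114.42808877465112
tin scene 0.5 [328.3 136.8] [585.7 534.8] rack -16.556378868322625 433.9952800720525
tin top 0.76 [195.9 190.1] [591.  230.8] rack 6.537663526345047 130.78531316202918
tin top 0.75 [144.1 244.8] [390.7 404.8] rack -203.58031776105443 292.7905857803419
tin top 0.58 [112.9 187.2] [597.2 533.3] rack -5.007699722758204 433.1793013150919
bolt_head scene 0.48 [266.3 220.4] [648.2 -45.6] rack 79.72609032037668 -141.7432823205122
```

View pics/scene1.png

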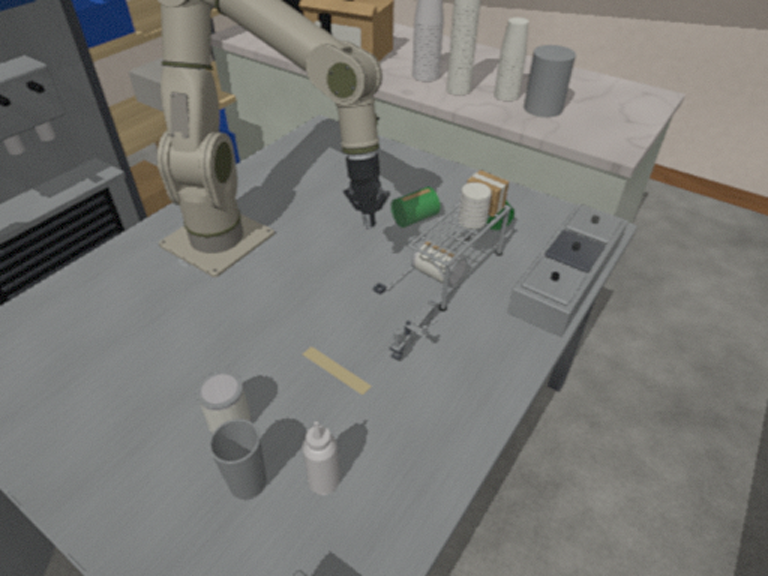

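The picture shows the gate standing open at scene px (270,222), the tin still at (293,178), and the tool at (245,145). I go on in a short step and watch the joints.

Call:
{"name": "arm_command", "arguments": {
  "jaw": [-1,-1,-1,-1],
  "translation": [
    [0.89,-0.1,-0.13],
    [0.89,-0.1,-0.14],
    [0.89,-0.09,-0.16],
    [0.89,-0.09,-0.19]
  ],
  "rot": [
    [-0.18,-0.12,-0.02],
    [-0.18,-0.12,-0.02],
    [-0.18,-0.13,-0.02],
    [-0.18,-0.12,-0.01]
  ]
}}

```text
time_s: 20.12
position: [389.6, 209.0, 338.2]
tool_rot: [157.7, 14.4, 86.6]
force: [0.1, 0.1, -0.2]
gripper_width: -0.0
grasp_force: 0.0
```

```bash
python3 -c "
from h import *
o=bot.observe();print(np.array(o['joints']),o['position'])"
```

```text
[ 59.2 -28.6 -84.1 116.9  -6.6  53.2 -24.7] [389.6 209.  338.2]
```

```bash
python3 - <<'E'
from plan import *
R=Ro.from_euler("xyz",bot.observe()["tool_rot"],degrees=True).as_matrix()
plan([((440,330,300),R)])
E
```

```text
-- 7 rows to [440.  330.  300.1] [157.7  14.4  86.6]
7 T [[0.92, 0.27, 0.16], [0.92, 0.27, 0.16], [0.93, 0.27, 0.16], [0.92, 0.27, 0.16], [0.93, 0.27, 0.15], [0.92, 0.26, 0.16], [0.93, 0.27, 0.15]]
   R [[0.0, 0.0, 0.0], [0.0, 0.0, 0.0], [0.0, 0.0, 0.0], [0.0, 0.0, 0.0], [0.0, 0.0, 0.0], [0.0, 0.0, 0.0], [0.0, 0.0, 0.0]]
```

Call:
{"name": "arm_command", "arguments": {
  "jaw": [-1,-1,-1,-1,-1,-1,-1],
  "translation": [
    [0.92,0.27,0.16],
    [0.92,0.27,0.16],
    [0.92,0.27,0.16],
    [0.92,0.27,0.16],
    [0.92,0.27,0.16],
    [0.92,0.27,0.16],
    [0.92,0.27,0.16]
  ],
  "rot": [
    [0,0,0],
    [0,0,0],
    [0,0,0],
    [0,0,0],
    [0,0,0],
    [0,0,0],
    [0,0,0]
  ]
}}

```text
time_s: 21.0
position: [369.1, 264.6, 353.9]
tool_rot: [155.9, 11.1, 88.1]
force: [0.1, 0.0, 0.1]
gripper_width: -0.1
grasp_force: 0.0
```

```bash
python3 - <<'E'
from plan import *
o=bot.observe();print(np.array(o['joints']),o['position'])
R1=Rot(30,45);d=R1[:,2]
f=W((11,197,28))-173*d; e=f-110*d
plan([(e,R1)])
E
```

```text
[ 53.  -28.6 -84.1 114.6  -7.4  54.1 -30. ] [369.1 264.6 353.9]
-- 10 rows to [405.4 408.2 201.2] [135.   30.   86.7]
10 T [[0.86, -0.11, 0.62], [0.88, -0.11, 0.59], [0.89, -0.12, 0.56], [0.91, -0.12, 0.53], [0.93, -0.12, 0.5], [0.94, -0.13, 0.47], [0.96, -0.12, 0.44], [0.98, -0.13, 0.41], [0.99, -0.12, 0.38], [1.0, -0.12, 0.34]]
   R [[-0.25, -0.21, -0.12], [-0.25, -0.2, -0.12], [-0.25, -0.21, -0.12], [-0.25, -0.2, -0.12], [-0.25, -0.21, -0.12], [-0.26, -0.2, -0.12], [-0.25, -0.21, -0.12], [-0.26, -0.2, -0.12], [-0.25, -0.21, -0.12], [-0.26, -0.2, -0.13]]
```

The arm has run into the j2 and j3 limits. I'll fit a kinematic model to the logged states so I can plan around them.

```bash
cat > kin.py <<'E'
from h import *
from scipy.optimize import least_squares
import itertools
D=[([70.841,19.034,-3.707,83.658,1.238,77.344,-5.071],[191.746,-594.866,404.738],[180,0,17.9]),
([29.8,18.9,-51.9,109.1,17.1,60.1,-122.6],[494.3,95,262.8],[180,-.1,-3.3]),
([41.9,38.5,-61.2,77.7,33.4,82.7,-15.3],[660.8,-74.5,364.4],[180,0,92.5]),
([65.9,-25.6,-81.5,117.5,-11.9,54.9,-12.7],[407.8,146.8,336.5],[163.9,11.1,87.2]),
([59.2,-28.6,-84.1,116.9,-6.6,53.2,-24.7],[389.6,209,338.2],[157.7,14.4,86.6]),
([53.,-28.6,-84.1,114.6,-7.4,54.1,-30.],[369.1,264.6,353.9],[155.9,11.1,88.1])]
def M(ax,a):
    T=np.eye(4);T[:3,:3]=Ro.from_euler(ax,a,degrees=True).as_matrix();return T
def Tr(x,z):
    T=np.eye(4);T[0,3]=x;T[2,3]=z;return T
def fk(p,q,s):
    d1,d3,a,b,d5,a6,d7,o1,o7=p
    return (M("z",o1+s[0]*q[0])@Tr(0,d1)@M("y",q[1])@Tr(0,d3)@M("z",s[1]*q[2])@Tr(a,0)@M("y",q[3])@Tr(b,d5)@M("z",s[2]*q[4])@M("y",q[5])@Tr(a6,d7)@M("z",o7+s[3]*q[6]))
def res(p,s):
    r=[]
    for q,x,e in D:
        T=fk(p,q,s);R=Ro.from_euler("xyz",e,degrees=True).as_matrix()
        r+=list(T[:3,3]-x)+list(200*Ro.from_matrix(R.T@T[:3,:3]).as_rotvec())
    return np.array(r)
if __name__=="__main__":
    best=None
    for s in itertools.product([1,-1],repeat=4):
        for o7 in(0,90,180,-90):
          for o1 in(0,180):
            f=least_squares(res,[330,330,0,0,330,0,150,o1,o7],args=(s,),loss="soft_l1",f_scale=5,max_nfev=150)
            if best is None or f.cost<best[0]: best=(f.cost,s,f.x)
    print(best[0],best[1],best[2]);print(np.abs(res(best[2],best[1])).reshape(-1,6).max(0))
    np.savez("kin.npz",p=best[2],s=best[1])
E
python3 kin.py
```

```text
165.56966140896944 (-1, -1, -1, -1) [243.9 478.7  16.1  45.7 453.6 -17.6 150.8  -4.1  86. ]
[ 4.3  3.9 15.9  4.   5.6  0.8]
```

```bash
python3 - <<'E'
s=open("kin.py").read()
a=s.index("def fk");b=s.index("def res")
s=s[:a]+'''def Ty(x,y,z):
    T=np.eye(4);T[:3,3]=x,y,z;return T
def fk(p,q,s):
    d1,d3,a,b,d5,a6,d7,o1,o7,y2,y4,y5,y6=p
    return (M("z",o1+s[0]*q[0])@Ty(0,y2,d1)@M("y",q[1])@Ty(0,y4,d3)@M("z",s[1]*q[2])@Ty(a,y5,0)@M("y",q[3])@Ty(b,0,d5)@M("z",s[2]*q[4])@Ty(0,y6,0)@M("y",q[5])@Ty(a6,0,d7)@M("z",o7+s[3]*q[6]))
'''+s[b:]
s=s.replace("o1,o7],args","o1,o7,0,0,0,0],args").replace("itertools.product([1,-1],repeat=4)","[(-1,-1,-1,-1)]")
open("kin.py","w").write(s)
E
python3 kin.py
```

```text
0.4952951809934214 (-1, -1, -1, -1) [ 257.1  448.4   -1.8   -0.4  488.8   -2.7  169.8   -0.    90.    90.7
 -112.4  -23.4   -0.7]
[0.2 0.4 0.3 0.2 0.4 0.2]
```

```bash
cat > sim.py <<'E'
from kin import *
k=np.load("kin.npz");P_,S_=k["p"],k["s"]
LO=np.array([-148.97,-28.65,-84.17,9.2,-72.65,3.7,-149.18]);HI=np.array([148.97,121.19,76.75,138.47,252.65,117.97,149.18])
F=lambda q:fk(P_,q,S_)
def err(q,p,R):
    T=F(q);return np.concatenate([(p-T[:3,3])/1000,Ro.from_matrix(R@T[:3,:3].T).as_rotvec()])
def jac(q):
    T=F(q);J=np.zeros((6,7))
    for i in range(7):
        h=np.zeros(7);h[i]=.05;U=F(q+h);r=np.radians(.05)
        J[:3,i]=(U[:3,3]-T[:3,3])/1000/r;J[3:,i]=Ro.from_matrix(U[:3,:3]@T[:3,:3].T).as_rotvec()/r
    return J
def track(q,p,R,n=12,lam=1e-3):
    "from q to pose in one row by pinv"
    for _ in range(n):
        e=err(q,p,R);J=jac(q)
        q=np.clip(q+np.degrees(J.T@np.linalg.solve(J@J.T+lam*np.eye(6),e)),LO,HI)
        if np.linalg.norm(e)<1e-4:break
    return q
def go(q,p,R,step=19,w=7.5):
    T=F(q);p0=T[:3,3];dr=Ro.from_matrix(T[:3,:3].T@R).as_rotvec();n=int(max(1,np.ceil(max(np.linalg.norm(p-p0)/step,np.degrees(np.linalg.norm(dr))/w))))
    lo=q.copy()
    for i in range(1,n+1):
        q=track(q,p0+(p-p0)*i/n,T[:3,:3]@Ro.from_rotvec(dr*i/n).as_matrix());lo=np.minimum(lo,q)
    return q
E
python3 - <<'E'
from sim import *
E=lambda e:Ro.from_euler("xyz",e,degrees=True).as_matrix()
q=np.array(D[0][0])
for p,e in [((178.4,-396.2,405),(180,0,-2.1)),((299.6,-206.6,405),(180,0,-3.3)),((420.8,-17.4,405),(180,0,-3.3)),((494,92.5,405),(180,0,-3.3)),((494,92.5,269),(180,0,-3.3)),((494.3,95,263),(180,0,-3.3))]:
    q=go(q,np.array(p),E(e));print(p,q)
q=np.array(D[1][0])
for p,e in [((501.8,35.9,262.7),(180,0,17.7)),((620.2,-70.1,262),(180,0,77.9)),((660.8,-74.5,262),(180,0,92.5)),((660.8,-74.5,364),(180,0,92.5)),((468,-11.7,359.6),(180,0,87.7)),((430,0,360),(180,0,86.6)),((407.8,146.8,336.5),(163.9,11.1,87.2))]:
    q=go(q,np.array(p),E(e));print(p,q)
from plan import *
R1=Rot(30,45);d=R1[:,2];f=W((11,197,28))-173*d; e=f-110*d; g=W((11,-105,28))-173*d
rng=np.random.default_rng(0)
for nm,p in(("e",e),("f",f),("g",g)):
    sols=[]
    for _ in range(40):
        r=least_squares(lambda q:np.concatenate([err(q,p,R1)*100,.01*(q-(LO+HI)/2)/(HI-LO)]),rng.uniform(LO,HI),bounds=(LO,HI))
        if np.linalg.norm(err(r.x,p,R1))<.005: sols.append(r.x)
    print(nm,p,len(sols))
    for x in sorted(sols,key=lambda x:-np.min(np.minimum(x-LO,HI-x)))[:4]:print("   ",x)
E
```

```text
(178.4, -396.2, 405) [ 67.   -4.8  -6.9 110.1  -0.6  74.6 -31.8]
(299.6, -206.6, 405) [ 56.3 -14.5 -24.2 117.4  -6.1  75.9 -59.1]
(420.8, -17.4, 405) [ 46.4  -6.5 -46.  110.   -4.9  74.6 -91.5]
(494, 92.5, 405) [  35.4    9.   -55.2   99.5    7.6   75.5 -114.8]
(494, 92.5, 269) [  30.7   18.4  -52.5  108.8   16.7   60.8 -122. ]
(494.3, 95, 263) [  30.1   19.   -52.3  109.    17.3   60.2 -122.7]
(501.8, 35.9, 262.7) [ 38.6  19.7 -54.4 109.   18.4  60.5 -95.8]
(620.2, -70.1, 262) [ 44.   38.3 -57.9  90.7  33.9  70.2 -32.3]
(660.8, -74.5, 262) [ 41.4  43.6 -58.5  83.9  37.7  73.7 -18.2]
(660.8, -74.5, 364) [ 42.1  38.7 -61.6  77.7  33.7  82.8 -15.5]
(468, -11.7, 359.6) [ 69.3  12.9 -79.2 107.2  13.4  70.9 -16.4]
(430, 0, 360) [ 82.1  -5.  -82.5 111.9  -5.4  68.9  -1.9]
(407.8, 146.8, 336.5) [ 67.  -28.  -81.2 117.5 -15.   55.3 -10. ]
e [405.4 408.2 201.3] 25
    [-28.3  35.5 -42.7 105.5  76.5  83.  -95.8]
    [-25.3  37.1 -46.6 105.4  78.4  85.1 -96.1]
    [-25.2  37.2 -46.8 105.4  78.5  85.2 -96.1]
    [-38.4  31.5 -29.9 106.1  70.8  77.  -94.6]
f [480.8 364.8 133.9] 29
    [-23.   42.3 -38.4 104.6  85.6  76.5 -96.9]
    [-31.1  39.  -28.2 105.   80.6  70.9 -96.8]
    [-34.2  38.1 -24.4 105.2  78.8  69.  -96.6]
    [-34.3  38.1 -24.2 105.2  78.8  68.9 -96.6]
g [463.2  63.3 133.9] 35
    [ 22.7  31.  -52.3 131.7 107.1  61.7 -98.5]
    [ 21.3  30.2 -50.8 131.7 106.7  60.9 -99. ]
    [ 18.2  28.6 -47.5 131.8 105.9  59.1 -99.8]
    [  12.1   26.1  -41.   132.1  104.6   56.  -101.3]
```

```bash
cat > search.py <<'E'
from sim import *
from plan import Rot,W,Rk
import time
o=bot.observe();q0=np.array(o["joints"])
def path(q,p,R,step=19,w=7):
    T=F(q);p0=T[:3,3];dr=Ro.from_matrix(T[:3,:3].T@R).as_rotvec();n=int(max(1,np.ceil(max(np.linalg.norm(p-p0)/step,np.degrees(np.linalg.norm(dr))/w))));out=[]
    for i in range(1,n+1):
        q1=track(q,p0+(p-p0)*i/n,T[:3,:3]@Ro.from_rotvec(dr*i/n).as_matrix(),n=4);out.append((q1,np.abs(q1-q).max()));q=q1
    return q,out
def pose(rho,T,a=30,b=45,back=0):
    R=Rot(a,b)@Ro.from_rotvec([0,0,rho],degrees=True).as_matrix();return W(T)-(173+back)*R[:,2],R
if __name__=="__main__":
    rng=np.random.default_rng(1);t0=time.time();best=[]
    while time.time()-t0<240:
        p1=np.array([rng.uniform(330,460),rng.uniform(0,380),rng.uniform(330,450)]);yaw=rng.uniform(-60,150);rho=rng.uniform(-150,150)
        q=q0;rows=0;mar=99;mx=0;bad=False
        wps=[(p1,Ro.from_euler("xyz",[180,0,yaw],degrees=True).as_matrix()),pose(rho,(11,197,28),back=110),pose(rho,(11,197,28)),pose(rho,(11,-105,28))]
        for i,(p,R) in enumerate(wps):
            q,out=path(q,p,R);rows+=len(out)
            if i>0: mar=min(mar,min(np.minimum(x-LO,HI-x).min() for x,_ in out))
            mx=max(mx,max(m for _,m in out))
            if np.linalg.norm(err(q,p,R))>.005: bad=True;break
        if not bad: best.append((mar,rows,mx,p1,yaw,rho,q))
    best.sort(key=lambda b:-b[0]+.05*b[1])
    print(len(best))
    for b in best[:8]: print(np.round(b[0],1),b[1],round(b[2],1),b[3],round(b[4]),round(b[5]),b[6])
E
timeout 400 python3 search.py
```

```text
475
6.5 41 28.4 [349.7 331.1 330.5] 128 -97 [ 13.8  26.7 -42.8 132.  105.   56.8  -4.2]
6.5 42 33.7 [348.  340.5 355.2] 134 -102 [ 13.6  26.6 -42.6 132.  104.9  56.7   1.4]
6.6 45 8.2 [395.1 178.  404.3] 123 -120 [ 16.4  27.8 -45.6 131.9 105.5  58.1  19.3]
6.5 45 9.0 [361.4 208.8 436.3] 123 -110 [ 15.5  27.4 -44.5 131.9 105.3  57.7   9.8]
6.6 46 8.3 [393.6 211.6 437.9] 130 -127 [ 16.7  27.9 -45.9 131.9 105.6  58.3  26.7]
6.6 47 8.6 [356.9 139.1 371.6] 111 -127 [ 17.5  28.3 -46.7 131.9 105.8  58.7  26.6]
6.3 40 33.2 [351.9 342.7 383.7] 130 -64 [  8.7  25.  -37.5 132.2 104.   54.5 -38.4]
6.6 47 8.0 [402.7 171.2 384.1] 134 -146 [ 17.4  28.2 -46.6 131.9 105.7  58.7  45.6]
```

```bash
python3 - <<'E'
from search import *
import plan as pl
Rv=Ro.from_euler("xyz",[180,0,123],degrees=True).as_matrix()
e=pose(-90,(8,197,26),back=110);f=pose(-90,(8,197,26));g=pose(-90,(8,-105,26))
q=q0
for p,R in[((395,185,405),Rv),e,f,g]:
    q,out=path(q,np.array(p),R);print(len(out),max(m for _,m in out),q,min(np.minimum(x-LO,HI-x).min() for x,_ in out),F(q)[:3,3])
pl.plan([((395,185,405),Rv),e])
E
```

```text
6 6.821327464335112 [ 43.6  -5.5 -69.2 107.6  -5.3  74.5   8.9] 2.1046935629856023 [395. 185. 405.]
16 8.475650676438198 [-20.7  40.6 -53.4 105.4  82.   89.3  -6.8] 7.0438874907843285 [402.4 408.4 199.3]
6 1.4188454143543083 [-16.6  46.4 -47.2 104.6  90.4  82.1  -7. ] 29.91450624349409 [477.8 365.  131.9]
16 2.2774726891787935 [ 13.4  26.7 -42.5 132.4 105.1  57.  -11.5] 6.11027976447366 [460.2  63.5 131.9]
-- 6 rows to [395.1 184.9 405. ] [-180.    0.  123.]
-- 15 rows to [402.4 408.3 199.3] [-140.7   37.8 -156.8]
10 T [[-0.73, 0.34, -0.17], [-0.74, 0.26, -0.22], [-0.75, 0.17, -0.28], [-0.75, 0.08, -0.32], [-0.73, 0.0, -0.36], [-0.71, -0.09, -0.4], [0.61, 0.43, 0.69], [0.62, 0.48, 0.64], [0.63, 0.52, 0.6], [0.62, 0.57, 0.55]]
   R [[0.41, 0.37, -0.67], [0.42, 0.37, -0.67], [0.41, 0.37, -0.66], [0.42, 0.37, -0.67], [0.41, 0.38, -0.66], [0.42, 0.37, -0.67], [0.05, -0.46, -0.51], [0.05, -0.46, -0.51], [0.05, -0.46, -0.51], [0.05, -0.46, -0.51]]
10 T [[0.62, 0.62, 0.51], [0.6, 0.67, 0.47], [0.58, 0.71, 0.42], [0.55, 0.76, 0.38], [0.52, 0.8, 0.35], [0.49, 0.83, 0.31], [0.44, 0.87, 0.27], [0.4, 0.9, 0.24], [0.35, 0.93, 0.21], [0.29, 0.95, 0.18]]
   R [[0.05, -0.46, -0.51], [0.05, -0.46, -0.51], [0.05, -0.46, -0.51], [0.04, -0.45, -0.51], [0.05, -0.46, -0.51], [0.04, -0.45, -0.51], [0.05, -0.46, -0.51], [0.04, -0.45, -0.51], [0.05, -0.46, -0.52], [0.04, -0.45, -0.51]]
1 T [[0.23, 0.97, 0.16]]
   R [[0.05, -0.46, -0.52]]
```

Call:
{"name": "arm_command", "arguments": {
  "jaw": [-1,-1,-1,-1,-1,-1],
  "translation": [
    [-0.73,0.34,-0.17],
    [-0.74,0.26,-0.22],
    [-0.75,0.17,-0.28],
    [-0.75,0.08,-0.32],
    [-0.73,0,-0.36],
    [-0.71,-0.09,-0.4]
  ],
  "rot": [
    [0.41,0.37,-0.67],
    [0.42,0.37,-0.67],
    [0.41,0.37,-0.66],
    [0.42,0.37,-0.67],
    [0.41,0.38,-0.66],
    [0.42,0.37,-0.67]
  ]
}}

```text
time_s: 21.75
position: [395.5, 184.0, 405.1]
tool_rot: [-179.8, -0.1, 123.2]
force: [-0.7, -0.2, -0.1]
gripper_width: 0.2
grasp_force: 0.0
```

```bash
python3 - <<'E'
from search import *
import plan as pl
print(q0,o["position"],o["tool_rot"])
e=pose(-90,(8,197,26),back=110);f=pose(-90,(8,197,26));g=pose(-90,(8,-105,26));q=q0
for p,R in[e,f,g]:
    q,out=path(q,np.array(p),R);print(len(out),max(m for _,m in out),q,min(np.minimum(x-LO,HI-x).min() for x,_ in out))
pl.plan([e])
E
```

```text
[ 43.1  -5.2 -68.7 107.6  -5.1  74.5   8.9] [395.5 184.  405.1] [-179.8   -0.1  123.2]
17 7.837056978350166 [-20.8  40.5 -53.2 105.4  81.9  89.2  -6.8] 7.888406410672829
6 1.419135737874754 [-16.8  46.3 -47.  104.6  90.3  81.9  -7. ] 30.035818019367255
16 2.2775780507518135 [ 13.2  26.7 -42.3 132.4 105.1  56.8 -11.6] 6.10077743621423
-- 15 rows to [402.4 408.4 199.4] [-140.8   37.8 -156.8]
10 T [[0.61, 0.43, 0.69], [0.62, 0.48, 0.64], [0.63, 0.53, 0.6], [0.62, 0.58, 0.56], [0.62, 0.62, 0.51], [0.6, 0.67, 0.47], [0.58, 0.72, 0.42], [0.55, 0.76, 0.38], [0.52, 0.8, 0.34], [0.48, 0.84, 0.31]]
   R [[0.05, -0.46, -0.51], [0.05, -0.46, -0.51], [0.05, -0.46, -0.51], [0.05, -0.46, -0.51], [0.05, -0.46, -0.51], [0.05, -0.46, -0.51], [0.05, -0.46, -0.51], [0.05, -0.46, -0.51], [0.05, -0.46, -0.51], [0.05, -0.46, -0.51]]
5 T [[0.44, 0.87, 0.27], [0.4, 0.9, 0.24], [0.34, 0.93, 0.21], [0.29, 0.96, 0.18], [0.23, 0.98, 0.15]]
   R [[0.04, -0.46, -0.51], [0.05, -0.45, -0.51], [0.04, -0.46, -0.51], [0.05, -0.45, -0.51], [0.04, -0.46, -0.5]]
```

Model and arm agree, so I continue to the entry pose.

Call:
{"name": "arm_command", "arguments": {
  "jaw": [-1,-1,-1,-1,-1,-1,-1,-1,-1,-1],
  "translation": [
    [0.61,0.43,0.69],
    [0.62,0.48,0.64],
    [0.63,0.53,0.6],
    [0.62,0.58,0.56],
    [0.62,0.62,0.51],
    [0.6,0.67,0.47],
    [0.58,0.72,0.42],
    [0.55,0.76,0.38],
    [0.52,0.8,0.34],
    [0.48,0.84,0.31]
  ],
  "rot": [
    [0.05,-0.46,-0.51],
    [0.05,-0.46,-0.51],
    [0.05,-0.46,-0.51],
    [0.05,-0.46,-0.51],
    [0.05,-0.46,-0.51],
    [0.05,-0.46,-0.51],
    [0.05,-0.46,-0.51],
    [0.05,-0.46,-0.51],
    [0.05,-0.46,-0.51],
    [0.05,-0.46,-0.51]
  ]
}}

```text
time_s: 23.0
position: [401.1, 334.5, 266.7]
tool_rot: [-161.2, 31.7, 170.7]
force: [0.7, -0.6, 0.2]
gripper_width: -0.1
grasp_force: 0.0
```

Call:
{"name": "arm_command", "arguments": {
  "jaw": [-1,-1,-1,-1,-1,-1],
  "translation": [
    [0.44,0.87,0.27],
    [0.4,0.9,0.24],
    [0.34,0.93,0.21],
    [0.29,0.96,0.18],
    [0.23,0.98,0.15],
    [0,0,0]
  ],
  "rot": [
    [0.04,-0.46,-0.51],
    [0.05,-0.45,-0.51],
    [0.04,-0.46,-0.51],
    [0.05,-0.45,-0.51],
    [0.04,-0.46,-0.5],
    [0,0,0]
  ]
}}

```text
time_s: 23.75
position: [402.7, 409.2, 197.4]
tool_rot: [-140.6, 37.8, -156.8]
force: [0.0, -0.1, -0.4]
gripper_width: 0.0
grasp_force: 0.0
```

```bash
python3 - <<'E'
from search import *
import plan as pl
print(q0,o["position"],o["tool_rot"])
f=pose(-90,(8,197,26));pl.plan([(f[0],f[1],16)])
p=bot.get_image("scene");im=p["image"][90:240,210:370,::-1]
cv2.imwrite("pics/ins.png",cv2.resize(im,None,fx=5,fy=4.0,interpolation=cv2.INTER_CUBIC))
E
```

```text
[-20.9  41.  -53.2 105.3  82.2  89.5  -7. ] [402.7 409.2 197.4] [-140.6   37.8 -156.8]
-- 7 rows to [477.9 365.  131.9] [-140.8   37.8 -156.8]
7 T [[-0.01, -0.01, 0.78], [0.0, -0.01, 0.78], [-0.01, -0.01, 0.78], [0.0, -0.01, 0.78], [-0.01, -0.01, 0.78], [0.0, -0.01, 0.77], [-0.01, -0.01, 0.78]]
   R [[0.0, 0.0, 0.0], [0.0, 0.0, 0.0], [0.0, 0.0, 0.0], [0.0, 0.0, 0.0], [-0.01, 0.0, 0.0], [0.0, 0.0, 0.0], [-0.01, 0.0, 0.0]]
```

View pics/ins.png

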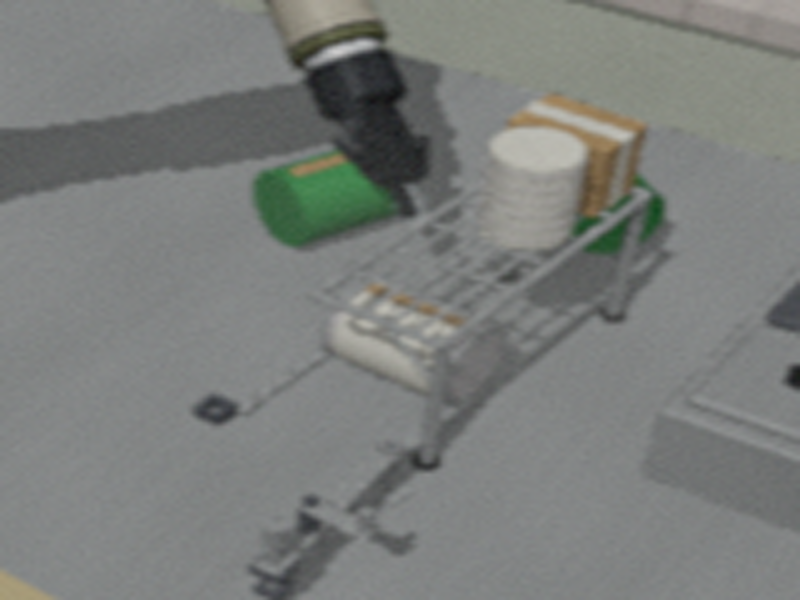

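The tool hangs at crop (400,210), aimed under the shelf behind the tin at crop (390,340), and clear of the green tin. I insert it along its axis.

Call:
{"name": "arm_command", "arguments": {
  "jaw": [-1,-1,-1,-1,-1,-1,-1,-1],
  "translation": [
    [-0.01,-0.01,0.78],
    [0,-0.01,0.78],
    [-0.01,-0.01,0.78],
    [0,-0.01,0.78],
    [-0.01,-0.01,0.78],
    [0,-0.01,0.78],
    [-0.01,-0.01,0.78],
    [0,0,0]
  ],
  "rot": [
    [0,0,0],
    [0,0,0],
    [0,0,0],
    [0,0,0],
    [0,0,0],
    [0,0,0],
    [0,0,0],
    [0,0,0]
  ]
}}

```text
time_s: 24.8
position: [479.6, 363.3, 132.6]
tool_rot: [-140.6, 37.9, -156.9]
force: [-1.3, 0.8, 0.4]
gripper_width: -0.1
grasp_force: 0.0
```

```bash
python3 - <<'E'
from search import *
import plan as pl
print(q0,o["position"],o["tool_rot"],o["force"])
h=pose(-90,(8,100,26));g=pose(-90,(8,-100,26));pl.plan([(h[0],h[1],10.),(g[0],g[1],12.)])
E
```

```text
[-16.6  46.5 -47.1 104.5  90.5  82.2  -7.1] [479.6 363.3 132.6] [-140.6   37.9 -156.9] [-1.3  0.8  0.4]
-- 10 rows to [472.1 268.2 131.9] [-140.8   37.8 -156.8]
-- 17 rows to [460.4  68.6 132. ] [-140.8   37.8 -156.8]
10 T [[0.18, -0.41, 0.17], [0.18, -0.41, 0.17], [0.18, -0.41, 0.16], [0.17, -0.41, 0.17], [0.18, -0.41, 0.16], [0.17, -0.41, 0.17], [0.18, -0.41, 0.16], [0.18, -0.41, 0.16], [0.17, -0.42, 0.17], [0.18, -0.41, 0.16]]
   R [[0.0, 0.0, 0.0], [0.0, 0.0, 0.0], [0.0, 0.0, 0.0], [-0.01, 0.0, 0.0], [0.0, 0.0, 0.0], [-0.01, 0.0, 0.0], [0.0, 0.0, -0.01], [-0.01, 0.0, 0.0], [0.0, 0.0, -0.01], [-0.01, 0.0, 0.0]]
10 T [[0.21, -0.51, 0.21], [0.21, -0.51, 0.21], [0.21, -0.51, 0.21], [0.21, -0.51, 0.21], [0.21, -0.51, 0.21], [0.21, -0.51, 0.21], [0.21, -0.51, 0.21], [0.21, -0.51, 0.21], [0.21, -0.51, 0.21], [0.21, -0.51, 0.21]]
   R [[0.0, 0.0, 0.0], [0.0, 0.0, 0.0], [0.0, 0.0, 0.0], [0.0, 0.0, 0.0], [0.0, 0.0, 0.0], [0.0, 0.0, 0.0], [0.0, 0.0, 0.0], [0.0, 0.0, 0.0], [0.0, 0.0, 0.0], [0.0, 0.0, 0.0]]
7 T [[0.2, -0.51, 0.2], [0.21, -0.51, 0.21], [0.2, -0.51, 0.2], [0.21, -0.51, 0.21], [0.2, -0.51, 0.2], [0.21, -0.51, 0.21], [0.2, -0.5, 0.2]]
   R [[0.0, 0.0, 0.0], [0.0, 0.0, 0.0], [0.0, 0.0, 0.0], [0.0, 0.0, 0.0], [0.0, 0.0, 0.0], [0.0, 0.0, 0.0], [0.0, 0.0, 0.0]]
```

Call:
{"name": "arm_command", "arguments": {
  "jaw": [-1,-1,-1,-1,-1,-1,-1,-1],
  "translation": [
    [0.18,-0.41,0.17],
    [0.18,-0.41,0.17],
    [0.18,-0.41,0.16],
    [0.17,-0.41,0.17],
    [0.18,-0.41,0.16],
    [0.17,-0.41,0.17],
    [0.18,-0.41,0.16],
    [0.18,-0.41,0.16]
  ],
  "rot": [
    [0,0,0],
    [0,0,0],
    [0,0,0],
    [0,0,0],
    [0,0,0],
    [0,0,0],
    [0,0,0],
    [0,0,0]
  ]
}}

```text
time_s: 25.8
position: [472.7, 287.7, 132.7]
tool_rot: [-140.6, 37.9, -156.9]
force: [-0.0, 1.8, 0.1]
gripper_width: -0.1
grasp_force: 0.0
```

```bash
cat > tin.py <<'E'
from plan import *
Ri=Rk.T
def tin(show=True):
    """axis angle and centre by matching the visible white tin masks"""
    for n in("scene","top"):
        p=bot.get_image(n)
        for m in bot.regions_of(p,"tin")[:4]:
            ys,xs=np.nonzero(m["mask"]);col=np.median(p["image"][ys,xs].astype(float),0)
            if col[1]>1.4*col[0]: continue
            pts=np.array([atz(p,(x,y),43.5)[:2] for x,y in zip(xs,ys)],np.float32);(cx,cy),(w,h),a=cv2.minAreaRect(pts)
            ang=a if w>h else a+90
            X=atz(p,m["at"],43.5)
            print(n,round(m["confidence"],2),len(xs),"mean rack",Ri@(np.append(pts.mean(0),0)-[q[0],q[1],0]),"rect rack",(Ri@np.array([cx-q[0],cy-q[1],0]))[:2],(round(w),round(h)),"ang-rack",(ang-np.degrees(q[3])+90)%180-90)
        for r in bot.pinpoint(p,"tin")[:3]:
            X=Ri@(atz(p,r["at"],43.5)-[q[0],q[1],0])
            if abs(X[0])<60 and X[1]<250: print("   pin",n,round(r["confidence"],2),X[:2])
        for r in bot.pinpoint(p,"tin_seam")[:3]:
            X=Ri@(atz(p,r["at"],60)-[q[0],q[1],0])
            if abs(X[0])<60 and X[1]<250: print("   seam",n,round(r["confidence"],2),X[:2])
tin()
o=bot.observe();print(o["position"],o["force"],o["time_s"])
E
python3 tin.py
```

```text
scene 0.57 708 mean rack [-8.2 61.   0. ] rect rack [-5.8 64.6] (117, 162) ang-rack -0.13527681014375048
   pin scene 0.59 [13.3 43.7]
   seam scene 0.87 [-0.2  4.6]
top 0.76 750 mean rack [-3.9 56.9  0. ] rect rack [ 0.3 57.6] (87, 130) ang-rack -4.826309219811719
   pin top 0.73 [ 8.5 69.1]
   seam top 0.97 [-6.3 14.6]
   seam top 0.71 [-22.1  36.3]
[472.7 288.6 132.7] [ 0.4 -0.3  0.2] 26.2
```

Call:
{"name": "arm_command", "arguments": {
  "jaw": [-1,-1,-1,-1,-1,-1,-1,-1,-1,-1],
  "translation": [
    [0.21,-0.51,0.21],
    [0.21,-0.51,0.21],
    [0.21,-0.51,0.21],
    [0.21,-0.51,0.21],
    [0.21,-0.51,0.21],
    [0.21,-0.51,0.21],
    [0.21,-0.51,0.21],
    [0.21,-0.51,0.21],
    [0.21,-0.51,0.21],
    [0.21,-0.51,0.21]
  ],
  "rot": [
    [0,0,0],
    [0,0,0],
    [0,0,0],
    [0,0,0],
    [0,0,0],
    [0,0,0],
    [0,0,0],
    [0,0,0],
    [0,0,0],
    [0,0,0]
  ]
}}

```text
time_s: 27.45
position: [465.5, 169.8, 132.4]
tool_rot: [-140.6, 37.9, -156.9]
force: [0.3, 1.3, 1.4]
gripper_width: -0.1
grasp_force: 0.0
```

```bash
python3 tin.py
```

```text
scene 0.7 64 mean rack [ 88.8 -91.1   0. ] rect rack [ 86.4 -89.1] (23, 54) ang-rack -1.1683578648312505
scene 0.63 818 mean rack [ -8.  -52.7   0. ] rect rack [-12.6 -52.9] (108, 155) ang-rack -0.9284515537960942
scene 0.63 470 mean rack [  84.2 -101.9    0. ] rect rack [ 86.2 -93.1] (197, 60) ang-rack 86.9353179774539
   pin scene 0.65 [  5.4 -58.2]
   seam scene 0.77 [ 10. -53.]
top 0.84 812 mean rack [ -3.1 -60.2   0. ] rect rack [ -2.5 -60. ] (86, 130) ang-rack -2.178169266198438
top 0.48 756 mean rack [  63.1 -592.     0. ] rect rack [  64.3 -587.6] (91, 143) ang-rack -64.36227418563203
   pin top 0.8 [  3.9 -60.8]
   seam top 0.77 [  3.  -11.3]
   seam top 0.4 [-25.   35.6]
[465.5 170.9 132.3] [-0.5  0.5 -0.4] 27.85
```

Call:
{"name": "arm_command", "arguments": {
  "jaw": [-1,-1,-1,-1,-1,-1,-1,-1],
  "translation": [
    [0.21,-0.51,0.21],
    [0.21,-0.51,0.21],
    [0.21,-0.51,0.21],
    [0.21,-0.51,0.21],
    [0.21,-0.51,0.21],
    [0.21,-0.51,0.21],
    [0.21,-0.51,0.21],
    [0.1,-0.26,0.1]
  ],
  "rot": [
    [0,0,0],
    [0,0,0],
    [0,0,0],
    [0,0,0],
    [0,0,0],
    [0,0,0],
    [0,0,0],
    [0,0,0]
  ]
}}

```text
time_s: 28.85
position: [459.9, 81.0, 132.1]
tool_rot: [-140.6, 37.9, -156.9]
force: [0.3, 0.1, -0.2]
gripper_width: -0.2
grasp_force: 0.0
```

```bash
python3 tin.py; cat > st2.py <<'E'
from search import *
import plan as pl
# candidates for stage 2: vertical hop then lean pose with closing axis along rack x
print(q0,o["position"])
for rho in(0,-180):
  for a in (30,35):
    R=Rot(a,0)@Ro.from_rotvec([0,0,rho],degrees=True).as_matrix()
    up=pose(-90,(-40,-50,120))
    e=W((0,-70,110))-165*R[:,2];f=W((0,-85,20))-165*R[:,2];g=W((0,-225,20))-165*R[:,2]
    q=q0;n=0
    for p,Rr in[(np.array(o["position"])+[-20,30,90],Ro.from_euler("xyz",o["tool_rot"],degrees=True).as_matrix()),(e,R),(f,R),(g,R)]:
        q,out=path(q,np.array(p),Rr);n+=len(out);print(rho,a,len(out),round(max(m for _,m in out),1),q,min(np.minimum(x-LO,HI-x).min() for x,_ in out),np.linalg.norm(err(q,p,Rr)))
E
python3 st2.py
```

```text
scene 0.63 911 mean rack [  -9.6 -144.7    0. ] rect rack [ -10.8 -143.1] (102, 165) ang-rack -0.836738602135938
   pin scene 0.71 [   7.7 -148.5]
   seam scene 0.95 [ -35.1 -130.3]
top 0.56 839 mean rack [  -4.6 -144.2    0. ] rect rack [  -4.  -142.8] (130, 91) ang-rack 3.355753653805081
   pin top 0.66 [  -5.2 -133.7]
   seam top 0.85 [   8.3 -148.4]
[460.1  82.5 132.2] [0.8 0.2 0.2] 29.25
[ 11.1  27.8 -43.3 131.5 103.3  59.3 -11.8] [460.1  82.5 132.2]
0 30 6 3.2 [ 13.3  12.6 -50.5 131.   84.8  55.4   1.4] 6.752807210230429 8.525265389296208e-07
0 30 15 3.8 [  9.6  33.2 -42.7  93.9  46.1  84.7 -49.6] 9.731042770441235 6.76314879836524e-08
0 30 5 1.5 [  9.   39.4 -39.8  97.3  50.9  77.7 -54.5] 34.71251089326117 4.814932034401502e-08
0 30 8 1.6 [ 21.2  35.  -37.1 102.8  53.4  70.  -44.9] 35.644347608416936 2.7444459902919336e-08
0 35 6 3.2 [ 13.3  12.6 -50.5 131.   84.8  55.4   1.4] 6.752807210230429 8.525265389296208e-07
0 35 14 4.2 [  6.5  35.2 -41.9  92.9  49.4  88.7 -52.2] 9.891242260399878 7.60953485181186e-08
0 35 5 1.4 [  6.   41.6 -39.1  96.   53.9  82.1 -57.2] 30.6127982573
[... 215 characters left out ...]
8e-07
-180 30 15 10.7 [ 16.2  37.2 -52.6  93.6  51.5  88.7 127.6] 9.116014309992266 1.1588967352521263e-07
-180 30 5 1.4 [ 15.3  43.3 -49.   96.9  56.5  82.1 122.9] 22.552402871937446 5.203613500565835e-08
-180 30 8 1.7 [ 28.7  38.9 -47.1 102.4  59.1  74.6 132.5] 16.688164609300657 2.750329827525617e-08
-180 35 6 3.2 [ 13.3  12.6 -50.5 131.   84.8  55.4   1.4] 6.752807210230429 8.525265389296208e-07
-180 35 15 10.6 [ 12.4  38.8 -50.9  92.6  54.2  92.5 125.4] 9.279372102726285 9.106329417135951e-08
-180 35 5 1.3 [ 11.7  45.1 -47.5  95.7  58.9  86.3 120.5] 24.808830437968496 5.0185247298023525e-08
-180 35 8 1.7 [ 24.9  40.2 -45.5 102.1  62.2  78.2 129.1] 20.12087455327662 2.477520234547647e-08
```

Call:
{"name": "arm_command", "arguments": {
  "jaw": [-1,-1,-1,-1,-1,-1,-1,-1,-1],
  "translation": [
    [0.18,-0.41,0.17],
    [0.21,-0.51,0.21],
    [0.21,-0.51,0.21],
    [0.1,-0.26,0.1],
    [-0.1,0.2,-0.6],
    [0,0,-0.95],
    [0,0,-0.95],
    [0,0,-0.95],
    [0,0,-0.95]
  ],
  "rot": [
    [0,0,0],
    [0,0,0],
    [0,0,0],
    [0,0,0],
    [0,0,0],
    [0,0,0],
    [0,0,0],
    [0,0,0],
    [0,0,0]
  ]
}}

```text
time_s: 30.38
position: [398.6, 82.1, 185.4]
tool_rot: [-140.6, 37.9, -156.9]
force: [-16.6, -8.4, -10.8]
gripper_width: 0.1
grasp_force: 0.0
```

```bash
python3 tin.py; python3 - <<'E'
from search import *
import plan as pl
R=Rot(35,0,0.7);L=163
e=W((0,-120,18))-(L+90)*R[:,2];f=W((0,-120,18))-L*R[:,2];g=W((0,-225,18))-L*R[:,2];q=q0
for p in(e,f,g):
    q,out=path(q,p,R);print(len(out),round(max(m for _,m in out),1),q,min(np.minimum(x-LO,HI-x).min() for x,_ in out),p)
pl.plan([(e,R)])
p=bot.get_image("top");save(p,"top2.png")
E
```

```text
scene 0.77 947 mean rack [ -11.4 -184.3    0. ] rect rack [ -14.3 -182.3] (101, 163) ang-rack -1.2886276402218755
   pin scene 0.67 [   4.1 -190.2]
   seam scene 0.72 [ -15.2 -222.8]
top 0.94 801 mean rack [  -5.2 -184.     0. ] rect rack [  -5.6 -184.4] (88, 130) ang-rack -1.6131591953976567
   pin top 0.67 [   1.6 -170.2]
   seam top 0.93 [  -4.6 -221.7]
[398.8  81.6 184.5] [ 0.1 -0.2  0.5] 30.775
14 3.9 [  7.8  37.3 -43.9  93.9  51.7  88.1 -53.8] 2.8895002004062746 [576.6 125.8 225.2]
5 1.6 [ 10.8  41.1 -40.8  98.4  56.4  80.5 -55.8] 31.457408397998535 [574.2  74.2 151.5]
6 1.6 [ 20.   37.6 -38.7 102.8  59.   74.3 -49.3] 35.69272744669637 [568.  -30.6 151.5]
-- 13 rows to [576.6 125.7 225.4] [-180.    35.    87.3]
10 T [[-0.65, 0.11, 0.3], [-0.64, 0.19, 0.27], [-0.63, 0.27, 0.23], [-0.6, 0.35, 0.19], [-0.56, 0.43, 0.15], [-0.52, 0.49, 0.1], [-0.46, 0.55, 0.05], [-0.4, 0.6, 0.01], [-0.33, 0.64, -0.04], [-0.26, 0.67, -0.09]]
   R [[0.37, 0.3, 0.79], [0.37, 0.3, 0.79], [0.36, 0.3, 0.79], [0.37, 0.3, 0.79], [0.36, 0.3, 0.79], [0.37, 0.3, 0.79], [0.37, 0.3, 0.79], [0.36, 0.3, 0.79], [0.37, 0.3, 0.79], [0.36, 0.3, 0.79]]
3 T [[-0.18, 0.69, -0.13], [-0.1, 0.69, -0.17], [-0.01, 0.69, -0.22]]
   R [[0.37, 0.3, 0.79], [0.36, 0.31, 0.79], [0.37, 0.3, 0.8]]
```

View pics/top2.png

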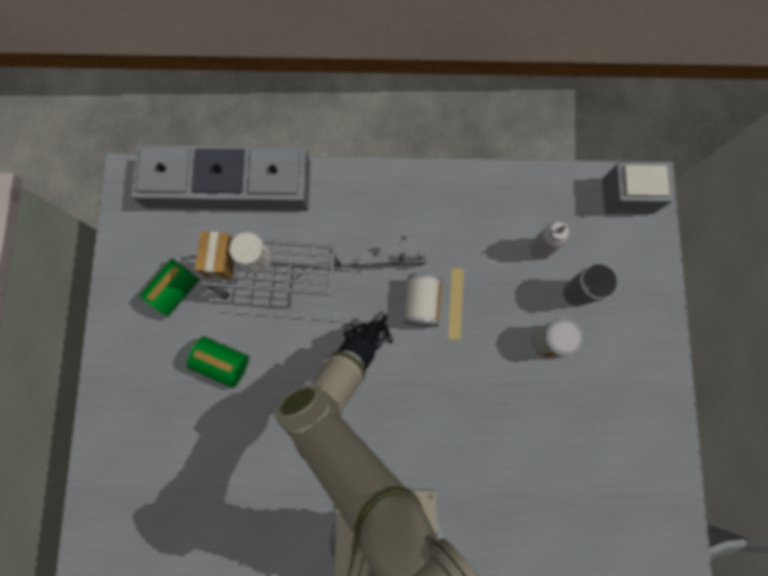

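The top picture shows the tin at px (282,200), almost parallel to the tape at px (304,202) and about 85 mm short. The arm is clear of it. I switch to a two-fingertip push with a 30° lean.

```bash
python3 - <<'E'
from search import *
import plan as pl
R=Rot(30,0,0.7);L=163
e=W((-2,-125,18))-(L+85)*R[:,2];f=W((-2,-125,18))-L*R[:,2];g=W((-2,-225,18))-L*R[:,2];q=q0
for p in(e,f,g):
    q,out=path(q,p,R);print(len(out),round(max(m for _,m in out),1),q,min(np.minimum(x-LO,HI-x).min() for x,_ in out),p)
pl.plan([(e,R)])
E
```

```text
14 3.7 [ 12.3  34.4 -44.6  96.1  48.5  83.  -50.3] 2.8021816154212615 [573.3  99.8 232.8]
5 1.5 [ 14.3  38.7 -41.4 100.   53.3  75.8 -52.5] 36.44598652689905 [571.3  57.3 159.2]
6 1.5 [ 23.2  35.7 -39.4 103.4  55.2  70.3 -45.4] 35.051619577679816 [565.5 -42.5 159.2]
-- 14 rows to [573.3  99.7 232.8] [180.   30.   87.4]
10 T [[-0.58, 0.0, 0.3], [-0.59, 0.08, 0.27], [-0.59, 0.15, 0.24], [-0.57, 0.22, 0.21], [-0.56, 0.29, 0.17], [-0.53, 0.35, 0.13], [-0.5, 0.41, 0.09], [-0.45, 0.46, 0.05], [-0.4, 0.51, 0.01], [-0.35, 0.55, -0.03]]
   R [[0.31, 0.31, 0.75], [0.31, 0.31, 0.75], [0.31, 0.31, 0.75], [0.31, 0.31, 0.75], [0.31, 0.32, 0.75], [0.31, 0.32, 0.75], [0.31, 0.31, 0.75], [0.31, 0.32, 0.75], [0.31, 0.31, 0.75], [0.31, 0.32, 0.75]]
4 T [[-0.29, 0.58, -0.06], [-0.22, 0.6, -0.1], [-0.15, 0.61, -0.14], [-0.08, 0.62, -0.16]]
   R [[0.31, 0.32, 0.76], [0.3, 0.31, 0.75], [0.31, 0.32, 0.76], [0.3, 0.31, 0.75]]
```

Call:
{"name": "arm_command", "arguments": {
  "jaw": [-1,-1,-1,-1,-1,0,0.7,0.7,0.7,0.7],
  "translation": [
    [-0.58,0,0.3],
    [-0.59,0.08,0.27],
    [-0.59,0.15,0.24],
    [-0.57,0.22,0.21],
    [-0.56,0.29,0.17],
    [-0.53,0.35,0.13],
    [-0.5,0.41,0.09],
    [-0.45,0.46,0.05],
    [-0.4,0.51,0.01],
    [-0.35,0.55,-0.03]
  ],
  "rot": [
    [0.31,0.31,0.75],
    [0.31,0.31,0.75],
    [0.31,0.31,0.75],
    [0.31,0.31,0.75],
    [0.31,0.32,0.75],
    [0.31,0.32,0.75],
    [0.31,0.31,0.75],
    [0.31,0.32,0.75],
    [0.31,0.31,0.75],
    [0.31,0.32,0.75]
  ]
}}

```text
time_s: 32.08
position: [523.8, 95.0, 219.1]
tool_rot: [-172.7, 38.7, 117.2]
force: [-0.7, -0.7, 0.9]
gripper_width: 72.3
grasp_force: 0.0
```

Call:
{"name": "arm_command", "arguments": {
  "jaw": [0.7,0.7,0.7,0.7,0.7],
  "translation": [
    [-0.29,0.58,-0.06],
    [-0.22,0.6,-0.1],
    [-0.15,0.61,-0.14],
    [-0.08,0.62,-0.16],
    [0,0,0]
  ],
  "rot": [
    [0.31,0.32,0.76],
    [0.3,0.31,0.75],
    [0.31,0.32,0.76],
    [0.3,0.31,0.75],
    [0,0,0]
  ]
}}

```text
time_s: 32.7
position: [573.8, 99.5, 232.8]
tool_rot: [179.9, 30.0, 87.3]
force: [0.2, 0.0, -0.4]
gripper_width: 72.5
grasp_force: 0.0
```

```bash
python3 tin.py; python3 - <<'E'
from search import *
import plan as pl
R=Rot(30,0,0.7);L=163
f=W((-2,-125,18))-L*R[:,2];g=W((-2,-190,18))-L*R[:,2]
pl.plan([(f,R,18.),(g,R,9.)])
E
```

```text
scene 0.7 127 mean rack [ 35.1 384.4   0. ] rect rack [ 32.3 394.6] (118, 54) ang-rack 82.91903684952422
scene 0.68 995 mean rack [  -8.9 -185.8    0. ] rect rack [ -12.5 -184.7] (102, 165) ang-rack -1.5925750889523442
scene 0.61 47 mean rack [-240.   253.3    0. ] rect rack [-241.   251.4] (21, 82) ang-rack -63.79601098677949
   pin scene 0.6 [  -0.  -188.9]
   seam scene 0.87 [ -20.8 -225. ]
top 0.88 812 mean rack [  -7.  -182.8    0. ] rect rack [  -5.9 -182.9] (86, 131) ang-rack -1.2818298496945317
   pin top 0.81 [  -3.4 -178.1]
   seam top 0.59 [  -2.2 -215.1]
[572.9 100.3 233.5] [-0.1  0.7  0.2] 33.1
-- 5 rows to [571.3  57.4 159.2] [-180.    30.    87.3]
-- 8 rows to [567.6  -7.5 159.1] [-180.    30.    87.3]
10 T [[0.0, 0.0, 0.86], [0.0, 0.0, 0.86], [0.0, 0.0, 0.86], [0.0, 0.01, 0.86], [0.0, 0.0, 0.85], [-0.35, 0.0, 0.2], [-0.35, 0.0, 0.2], [-0.35, -0.01, 0.2], [-0.35, 0.0, 0.21], [-0.35, -0.01, 0.2]]
   R [[0.0, 0.0, 0.0], [0.0, 0.0, 0.0], [0.01, 0.0, 0.0], [0.0, 0.0, 0.0], [0.01, 0.0, 0.01], [0.0, 0.0, 0.0], [0.0, 0.0, 0.0], [0.0, 0.0, 0.0], [0.0, 0.0, 0.0], [0.0, 0.0, 0.0]]
3 T [[-0.35, 0.0, 0.21], [-0.36, -0.01, 0.2], [-0.35, 0.0, 0.21]]
   R [[0.0, 0.0, 0.0], [0.0, 0.0, 0.0], [0.0, 0.0, 0.0]]
```

Call:
{"name": "arm_command", "arguments": {
  "jaw": [0.7,0.7,0.7,0.7,0.7,0.7],
  "translation": [
    [0,0,0.86],
    [0,0,0.86],
    [0,0,0.86],
    [0,0.01,0.86],
    [0,0,0.85],
    [0,0,0]
  ],
  "rot": [
    [0,0,0],
    [0,0,0],
    [0,0,0],
    [0,0,0],
    [0,0,0],
    [0,0,0]
  ]
}}

```text
time_s: 33.85
position: [571.2, 56.2, 157.8]
tool_rot: [-180.0, 30.1, 87.4]
force: [0.4, -0.6, 0.6]
gripper_width: 72.5
grasp_force: 0.0
```

Call:
{"name": "arm_command", "arguments": {
  "jaw": [0.7,0.7,0.7,0.7,0.7,0.7,0.7,0.7,0.7],
  "translation": [
    [-0.35,0,0.2],
    [-0.35,0,0.2],
    [-0.35,0,0.2],
    [-0.35,0,0.2],
    [-0.35,0,0.2],
    [-0.35,0,0.2],
    [-0.26,0,0.15],
    [-0.18,0,0.1],
    [0,0,0]
  ],
  "rot": [
    [0,0,0],
    [0,0,0],
    [0,0,0],
    [0,0,0],
    [0,0,0],
    [0,0,0],
    [0,0,0],
    [0,0,0],
    [0,0,0]
  ]
}}

```text
time_s: 34.98
position: [568.9, -1.5, 159.5]
tool_rot: [179.9, 30.0, 87.3]
force: [0.8, 0.8, -0.2]
gripper_width: 72.5
grasp_force: 0.0
```

```bash
cat > tt.py <<'E'
from plan import *
# fit tin (x,y,yaw) to its masks by silhouette; tape likewise
from scipy.optimize import minimize
def hull(p,X,Y,a):
    t=np.linspace(0,2*np.pi,40);pts=[]
    ax=np.array([np.cos(a),np.sin(a),0]);n=np.array([-np.sin(a),np.cos(a),0])
    for e in(-58,58):
        for u in t: pts.append(proj(p,np.array([X,Y,43.5])+e*ax+43.5*(np.cos(u)*n+np.sin(u)*np.array([0,0,1]))))
    h=cv2.convexHull(np.array(pts,np.float32));im=np.zeros((384*4,512*4),np.uint8);cv2.fillConvexPoly(im,np.round(h*4+1.5).astype(np.int32),1);return im>0
def fit(g):
    for n in("scene","top"):
        p=bot.get_image(n);best=None
        for m in bot.regions_of(p,"tin")[:5]:
            X=atz(p,m["at"],43.5)
            if np.linalg.norm(X[:2]-g[:2])<60 and (best is None or m["mask"].sum()>best.sum()): best=m["mask"]
        if best is None: print(n,"none");continue
        mk=cv2.resize(best.astype(np.uint8),None,fx=4,fy=4,interpolation=cv2.INTER_NEAREST)>0
        f=lambda v:1-(lambda h:(h&mk).sum()/max(1,(h|mk).sum()))(hull(p,v[0],v[1],v[2]/50))
        r=min((minimize(f,[g[0],g[1],a*50],method="Nelder-Mead",options=dict(initial_simplex=[[g[0],g[1],a*50],[g[0]+8,g[1],a*50],[g[0],g[1]+8,a*50],[g[0],g[1],a*50+4]],maxiter=90)) for a in(-.09,-.04)),key=lambda r:r.fun)
        print(n,"tin world",r.x[:2],"yaw",np.degrees(r.x[2]/50),"1-iou",round(r.fun,2))
        for m in bot.regions_of(p,"tape")[:2]:
            ys,xs=np.nonzero(m["mask"]);P=np.array([atz(p,(x,y),0)[:2] for x,y in zip(xs,ys)],np.float32);R=cv2.minAreaRect(P)
            if 100<len(xs)<500: print("   tape",R,len(xs))
import sys
fit(np.array([float(x) for x in sys.argv[1:3]]))
o=bot.observe();print(o["position"],o["force"],o["time_s"])
E
python3 tt.py 562 -138
```

```text
scene tin world [ 553.  -134.1] yaw -5.254075875957446 1-iou 0.04
   tape ((557.8237915039062, -170.46820068359375), (32.44343948364258, 183.10818481445312), 86.37020111083984) 358
top tin world [ 554.2 -130.3] yaw -5.702480829575187 1-iou 0.07
[568.9  -0.9 159.5] [-0.  -0.1 -0.3] 35.275
```

Call:
{"name": "arm_command", "arguments": {
  "jaw": [0.7,0.7,0.7,0.7,0.7],
  "translation": [
    [-0.22,0,0.12],
    [-0.22,0,0.12],
    [-0.22,0,0.12],
    [-0.22,0,0.12],
    [0,0,0]
  ],
  "rot": [
    [0,0,0],
    [0,0,0],
    [0,0,0],
    [0,0,0],
    [0,0,0]
  ]
}}

```text
time_s: 35.9
position: [568.0, -21.8, 160.0]
tool_rot: [179.9, 30.0, 87.3]
force: [0.3, 0.2, 0.4]
gripper_width: 72.4
grasp_force: 0.0
```

```bash
python3 tt.py 554 -152; python3 tt.py 554 -152;python3 - <<'E'
from h import *
p=bot.get_image("top");v=p["image"][180:225,255:325,::-1]
a=cv2.resize(v,None,fx=9,fy=9,interpolation=cv2.INTER_CUBIC)
cv2.imwrite("pics/near.png",a)
E
```

```text
scene tin world [ 550.5 -156. ] yaw -3.4659351935131277 1-iou 0.04
top tin world [ 553.3 -153.4] yaw -4.5766538260489815 1-iou 0.04
[568.  -20.9 160. ] [-0.5  0.   0.3] 36.2
scene tin world [ 552.3 -156.1] yaw -4.113746643767595 1-iou 0.04
top tin world [ 552.  -153.4] yaw -3.5514591329552387 1-iou 0.06
[568.  -21.1 160. ] [-0.1 -0.2  1.3] 36.5
```

View pics/near.png

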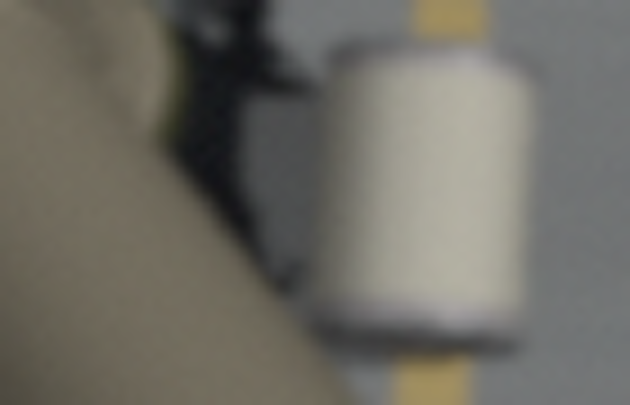

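The tin lies parallel to the tape, about 13 mm short, with the tape showing under both ends at crop (450,20) and (435,380). One last slow push.

Call:
{"name": "arm_command", "arguments": {
  "jaw": [0.7,0.7,0.7,0.7,0.7,0.7],
  "translation": [
    [-0.17,0,0.1],
    [-0.17,0,0.1],
    [-0.13,0,0.08],
    [-0.09,0,0.05],
    [0,0,0],
    [0,0,0]
  ],
  "rot": [
    [0,0,0],
    [0,0,0],
    [0,0,0],
    [0,0,0],
    [0,0,0],
    [0,0,0]
  ]
}}

```text
time_s: 37.3
position: [567.4, -34.0, 159.9]
tool_rot: [179.9, 30.0, 87.4]
force: [0.4, 1.1, -0.3]
gripper_width: 72.7
grasp_force: 0.0
```

```bash
python3 tt.py 554 -165; python3 tt.py 554 -165
```

```text
scene tin world [ 550.8 -165. ] yaw -4.802157019105314 1-iou 0.04
top tin world [ 550.9 -165. ] yaw -3.9669793791066796 1-iou 0.04
[567.4 -34.1 159.9] [-0.2  0.2 -0.1] 37.6
scene tin world [ 551.9 -165.5] yaw -4.747767220965222 1-iou 0.03
top tin world [ 553.  -161.5] yaw -2.846179452360298 1-iou 0.12
[567.4 -34.1 159.9] [ 0.3 -0.   0.2] 37.9
```

Call:
{"name": "arm_command", "arguments": {
  "jaw": [0.7,0.7,0.7,0.7,0.7,0.7,0.7,0.7],
  "translation": [
    [-0.09,0,0.05],
    [-0.06,0,0.04],
    [0,0,0],
    [0,0,0],
    [0.4,0,-0.4],
    [0.4,0,-0.8],
    [0.4,0,-1],
    [0,0,-1]
  ],
  "rot": [
    [0,0,0],
    [0,0,0],
    [0,0,0],
    [0,0,0],
    [0,0,0],
    [0,0,0],
    [0,0,0],
    [0,0,0]
  ]
}}

```text
time_s: 38.9
position: [569.6, 17.3, 204.5]
tool_rot: [179.9, 30.0, 87.5]
force: [-1.1, -0.4, -0.2]
gripper_width: 72.5
grasp_force: 0.0
```

```bash
python3 tt.py 554 -167; python3 tt.py 554 -167; python3 - <<'E'
from h import *
P=[bot.get_image(n) for n in("top","scene")]
a=cv2.resize(P[0]["image"][140:240,200:400,::-1],None,fx=4,fy=3,interpolation=cv2.INTER_CUBIC)
b=cv2.resize(P[1]["image"][190:290,180:380,::-1],None,fx=4,fy=3,interpolation=cv2.INTER_CUBIC)
cv2.imwrite("pics/fin.png",np.vstack([a,b]))
E
```

```text
scene tin world [ 550.3 -168.7] yaw -3.3613735060871828 1-iou 0.04
top tin world [ 552.2 -167.1] yaw -3.418625748220751 1-iou 0.05
[569.5  14.3 202.9] [-0.  -0.1  0.5] 39.2
scene tin world [ 550.9 -169.4] yaw -3.4685047000741513 1-iou 0.04
top tin world [ 552.5 -166.8] yaw -4.420127993188249 1-iou 0.05
[569.5  14.9 203. ] [-0.9 -0.7  0.5] 39.5
```

View pics/fin.png

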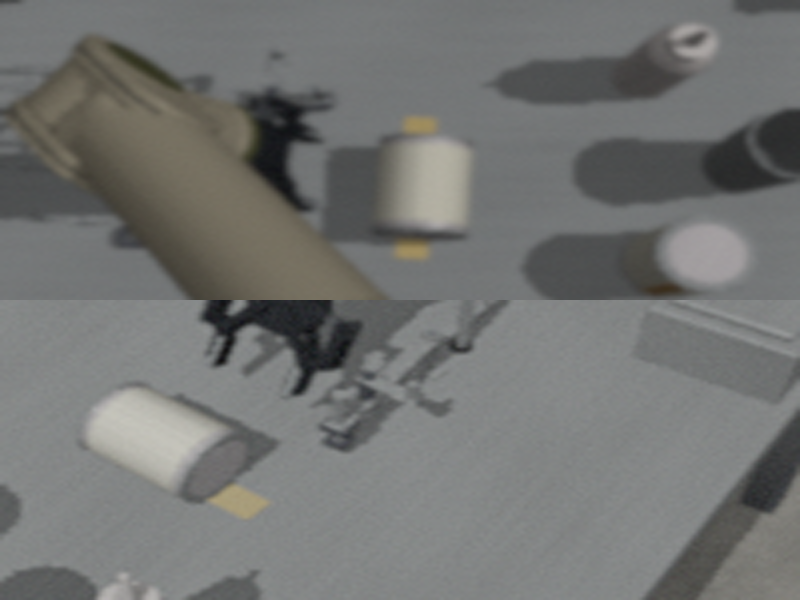

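The tin rests on the tape: tape shows at both ends in the top view (crop (420,125) and (410,248)). The gate stands open and the gripper is clear. I hand in.

```bash
python3 -c "
from plant import bot
print(bot.hand_in())"
```

```text
the job is handed in; nothing more can be done
None
```

Job handed in at about 39.5 s of robot time: keeper turned aside, bolt up, gate open about 96°, and the tin rolled out to rest along the tape, centred across it to about 2 mm and about 7 mm off lengthwise. The arm did not go near the spare tin, bottle or cup, and no verdict came back.

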